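# Hook the strainer out of the drain gully for rinsing

### The job

Take the long hooked picker off its rack, reach into the narrow slatted gully with it, hook the strainer's pull loop and draw the strainer fully out of the mouth onto the bench; do not touch the strainer with the gripper while it is still in the gully. Lay the picker back in both cradles of its rack as it lay before, and set the strainer, without dropping it, the right way up on the floor of the rinse tub. Leave the seedling cups and the bottle where they stand.

Things in the scene. Friction and masses are not known exactly. Their poses are not given: they have to be found in the camera images.
- gully_mouth (a point): white plastic drain gully, fixed: covered channel 320 mm long, inside 84 mm wide, walls 4 mm, floor 2 mm thick, inner ceiling 96 mm and top 104 mm above the bench; cover of clear 8 mm slats with 20 mm gaps; open only at the mouth. Point: middle of the mouth on the channel floor, 2 mm above the bench. -y runs into the channel, +y out of the mouth, x across, z up
- strainer_center (a point): loose metal strainer deep in the gully, 0.13 to 0.26 kg: block 50 (x) by 80 (y) by 36 mm (z) with a flat pull loop on its +y end, facing the mouth; grip it across the 50 mm. Slides freely on floor and bench. Point: centre of the block, 18 mm above its underside; y towards the loop, z up when right way up (the loop is nearer the top)
- strainer_bar (a point): middle of the pull loop's cross bar, 75 mm in front (+y) of the block's centre, 26 mm above its underside. The loop is a level U of 8 mm round bar: cross bar 42 mm wide along x, two side bars back to the block; its opening, between cross bar and block, is 31 mm (y) by 34 mm (x), open above and below
- picker_grip (a point): loose picker, 0.16 kg, in its rack: wooden handle 24 (x) by 130 (y) by 26 mm (z), balanced about 20 mm from its middle towards the rod; grip across the 24 mm. An 8 mm round steel rod runs along -y from the handle at half height and ends 280 mm from the handle's centre in a prong turned straight down, reaching 36 mm below the rod's axis. Point: centre of the handle; z up
- picker_hook (a point): the lower end of the picker's prong (8 mm thick): 280 mm along -y and 36 mm below the handle's centre; axes as those of the handle
- rack_seat (a point): where picker_grip is when the picker lies in the rack, 63 mm above the bench; axes as the lying picker's (rod to -y, z up). Rack: fixed base 70 by 236 by 8 mm, its middle 50 mm to -y of this point, with two open-topped U cradles. The handle cradle is 50 mm to +y of this point, 16 mm long, 36 mm wide inside, its floor 13 mm below this point, sides 18 mm high
- rack_rod_cradle (a point): the rack's second U cradle, under the rod, 150 mm to -y of rack_seat: 12 mm long, 28 mm wide inside, sides 18 mm high. Point: middle of its floor, 59 mm above the bench; same axes
- tub_in (a point): white rinse tub, fixed, open on top: outside 180 mm (x) by 220 mm (y), walls 4 mm thick, rim 50 mm above the bench. This point: centre of its inner floor, which is about 4 mm above the bench
- strainer: the strainer as a whole; origin: centre of the block's underside
- seedling_a: loose plastic seedling cup with a plant, 86 mm across, cup 104 mm high, plant to about 180 mm; bystander, leave it alone; origin: centre of its underside
- seedling_b: loose plastic seedling cup with a plant, 86 mm across, cup 104 mm high, plant to about 180 mm; bystander, leave it alone; origin: centre of its underside
- nutrient: loose white bottle 66 mm across, 170 mm high; bystander, leave it alone; origin: centre of its underside
Not all that is in view belongs to the job. What is meant by the strainer is not pink, and is the smaller of those in its own colour. What is shaped like the part that bears rack_seat but turquoise or yellow is not meant.

How it is judged (in metres and radians):
On the way, in this order (a step that is already met when the one before it is completed fails the run):
1. the picker is lifted off its rack (z of picker_grip in the frame of rack_seat above 0.03 m), for 0.1 s.
2. the picker's prong is inside the gully, at least 60 mm past the mouth (y of picker_hook in the frame of gully_mouth below -0.06 m and x of picker_hook in the frame of gully_mouth between -0.042 and 0.042 m and z of picker_hook in the frame of gully_mouth below 0.08 m), for 0.1 s.
3. the strainer block is wholly outside the mouth, standing on the bench right way up (y of strainer_center in the frame of gully_mouth above 0.043 m and height (world z) of strainer_center below 0.03 m and angle between strainer_center's own z axis and vertical below 0.2 rad), for 0.2 s.
4. the strainer is on the tub's floor (x of strainer_center in the frame of tub_in between -0.07 and 0.07 m and y of strainer_center in the frame of tub_in between -0.09 and 0.09 m and z of strainer_center in the frame of tub_in below 0.024 m and angle between strainer_center's own z axis and vertical below 0.12 rad), for 0.2 s.
At the end, for the whole second after the job is handed in: Strainer upright (0.12 rad) on the tub floor, centre within 70 mm (x), 90 mm (y) of the tub centre, under 24 mm above its floor; picker in both rack cradles, rod as at the start, prong down (0.12 rad), handle centre within 12 mm sideways, 30 mm lengthwise, 6 mm in height of the seat (all of step 4 and x of picker_grip in the frame of rack_seat between -0.012 and 0.012 m and y of picker_grip in the frame of rack_seat between -0.03 and 0.03 m and z of picker_grip in the frame of rack_seat between -0.006 and 0.006 m and angle between picker_grip's own z axis and vertical below 0.12 rad and y of picker_hook in the frame of rack_seat below -0.2 m); the robot touches nothing.
It fails at once if the gripper touches the strainer while part of its block is still in the gully (contact force between the fingers and strainer above 0.3 N and y of strainer_center in the frame of gully_mouth below 0.036 m and x of strainer_center in the frame of gully_mouth between -0.06 and 0.06 m and z of strainer_center in the frame of gully_mouth below 0.09 m).
It fails at once if the strainer is dropped: in free fall with its centre more than 70 mm above the bench (contact force between anything else and strainer below 0.01 N and height (world z) of strainer_center above 0.07 m).
It fails at once if a seedling cup or the bottle is pushed more than 20 mm or tipped (distance of any of seedling_a, seedling_b, nutrient from where it was at the start of the episode above 0.02 m or angle between any of seedling_a, seedling_b, nutrient's own z axis and vertical above 0.3 rad).
It also fails if it takes over 72 s, if anything falls off the work surface, if the arm or the gripper's body presses on something with over 40 N, if the wrist force passes 120 N, or if a joint passes its speed limit or range.

### The arm

A 6-joint arm with a two-finger parallel gripper is mounted at the origin on the work surface. World frame = base frame: x ahead of the robot, y to its left, z up, the work surface at z = 0. Lengths are in mm, angles in rad, forces in N, time in s.
With the tool pointing down it reaches from about 350 to 875 mm from the base axis. Payload 4.2 kg.
Tool frame: the origin (TCP) lies at the very end of the fingers, on their centre line; the grasp point (between the pads) lies 19 mm behind it; y points along the fingers, z is the direction in which the jaws open and shut, and the axes are right-handed (so a half turn about y gives the same grasp; the last joint's range is limited). The gripper opens to 87 mm and grips with 3 to 60 N. Pads are 19 mm wide; open, the fingers measure 117 mm over their backs; the gripper's body (75 mm by 190 mm) begins 51 mm behind the grasp point.
Start: joints at [1.39, 0.385, 0.008, 0, -1.194, -0.259], TCP at [266.065, 565.516, 183.95] pointing down, gripper open.
Joint ranges: [-3.14, 3.14], [-1.21, 2.06], [-1.07, 1.41], [-3.16, 2.05], [-2.99, -0.16], [-3.1, 3.1]. Speed limits (rad/s): [2.79, 2.79, 3.14, 3.14, 3.14, 3.14].

### API

Orientations are given as a unit quaternion [w, x, y, z].
In Python, from cell import robot, optics, job gives the robot as it stands.
- The arm moves only by the tool jog_arm, never from a script. Its argument "steps" is a list of rows, each an object with "hand": the gripper command: -1 is fully open, 1 is shut, values between are in proportion; "slide": the shift along the tool's x, y, z in cm, a list of three; "twist": the turn about the tool's y in degrees. A call has exactly 8 rows; each row is the pose to reach, as a shift and turn from the pose measured when the call began, along the tool's axes at that moment; what a row does not reach only later rows make up. A row lasts 1/10 s, in which the tool goes at most 50 mm and 8.59 degrees, less where a joint would pass 70% of its speed; a pose out of reach is approached as far as the arm can. A call with a gripper value outside its range is refused whole. The fingers move at their own pace and stop on an object; the grip force is fixed at half the most. Time passes only in rows, so rows that repeat a pose let the fingers close, or fill a call up. It gives the time, the measured TCP pose, the force and the opening at its end, in the units of the state.
- robot.get_obs(): the state, without advancing time (a new reading comes with each control period).
- optics.get_image(name): name is "side" or "top"; returns a dict with "pixels" (400x640x3 uint8, red, green, blue), "intrinsics" (3x3 intrinsics, pixels), "k1" (the pictures are not rectified: a ray, as slopes to the right and down, at radius r is drawn at 1 + k1 r^2 times it, then the intrinsics apply), "camera_from_world" (4x4, takes a point from world to camera coordinates). Camera axes: x right, y down, z forward; pixel columns grow to the right and rows downward; lengths in mm; the calibration is good to about 2 mm. A picture is of the moment at which its call begins. There is no depth.
- job.finish_job(): hands the job in, once; it reports no verdict.
The state is a dict: "t": time; "joints": joint angles; "dq": joint speeds; "effort": joint torques, N m; "tcp_pos": TCP position; "tcp_rot": TCP orientation; "wrist_force": force on the tool from outside, world axes, zero at the start; "wrist_torque": the same for the moment, N m; "gripper_width": finger opening in mm.
Only numpy, scipy, OpenCV 4.12 (cv2) and the standard library are available. Lean on these libraries where they do the work, as an engineer would, in place of code of your own. Each camera call takes 0.05 s, during which the arm holds its last target. There are 200 camera calls.

## Working session

There is one attempt and no reset: what is moved stays moved. The work goes in short steps, Python scripts to look and compute and a tool call to move; the robot and the scene stay as the last step left them, time stands still between calls to the robot, and variables do not carry over. Pictures are saved under pics/ and viewed, about 8 in all and at most 12, crops included, and the job is handed in when it is done.

Besides the shell and the picture viewer there is one more tool, called after "Call:" by a JSON object that holds its "op" and its "data". jog_arm: Moves the arm, as the interface text tells. Its arguments: {"type":"object","properties":{"steps":{"type":"array"}},"required":["steps"]}

```bash
mkdir -p pics; ls; cat > h.py <<'E'
import numpy as np, cv2
from cell import robot, optics, job
def grab(name, fn=None):
    d=optics.get_image(name)
    if fn: cv2.imwrite(fn, d["pixels"][:,:,::-1])
    return d
def ray(d,u,v):
    K=np.array(d["intrinsics"]);k1=d["k1"];M=np.array(d["camera_from_world"])
    xd=(u-K[0,2])/K[0,0]; yd=(v-K[1,2])/K[1,1]
    x,y=xd,yd
    for _ in range(30):
        s=1+k1*(x*x+y*y); x,y=xd/s,yd/s
    R,t=M[:3,:3],M[:3,3]
    return -R.T@t, R.T@np.array([x,y,1.])
def onplane(d,u,v,z):
    c,r=ray(d,u,v); return c+r*(z-c[2])/r[2]
def proj(d,p):
    K=np.array(d["intrinsics"]);M=np.array(d["camera_from_world"])
    q=M[:3,:3]@np.array(p,float)+M[:3,3]; x,y=q[:2]/q[2]; s=1+d["k1"]*(x*x+y*y)
    return np.array([K[0,0]*x*s+K[0,2],K[1,1]*y*s+K[1,2]])
E
python3 - <<'E'
from h import *
import pickle
for n in("top","side"):
    d=grab(n,f"pics/{n}0.png"); pickle.dump(d,open(f"{n}0.pkl","wb"))
    M=np.array(d["camera_from_world"]);print(n,d["k1"],d["intrinsics"],-M[:3,:3].T@M[:3,3],M[2,:3])
o=robot.get_obs();print(o)
E
```

```text
pics
top -0.06380775148132797 [[362.76932144   0.         320.19367994]
 [  0.         362.76932144 202.15095938]
 [  0.           0.           1.        ]] [ 442.3169282     2.92024468 1133.64524788] [ 0.07168404 -0.00353233 -0.99742114]
side -0.11111916699576486 [[461.18930275   0.         322.42151695]
 [  0.         461.18930275 196.83664122]
 [  0.           0.           1.        ]] [ 429.56897199 1418.42614199  998.75607776] [ 0.04014523 -0.84069364 -0.54002089]
{'t': 0.1, 'joints': array([ 1.38959006e+00,  3.85501412e-01,  6.77647003e-03, -4.43988827e-04,
       -1.19399829e+00, -2.58623472e-01]), 'dq': array([-0.00192682, -0.00185194,  0.00296833,  0.00036038, -0.0001424 ,
        0.00031568]), 'effort': array([-1.39750970e-03, -3.91691351e+01,  1.87933266e+01,  4.23194826e+00,
        1.34390275e-02, -7.46448723e-05]), 'tcp_pos': array([265.82821048, 564.97846016, 182.96006786]), 'tcp_rot': array([ 0.15442876, -0.1541899 , -0.68937747,  0.69075027]), 'wrist_force': array([ 0.62620119, -0.87373423,  0.12511498]), 'wrist_torque': array([ 0.01848842, -0.02822735,  0.01100914]), 'gripper_width': 87.13727497531265}
```

View pics/top0.png

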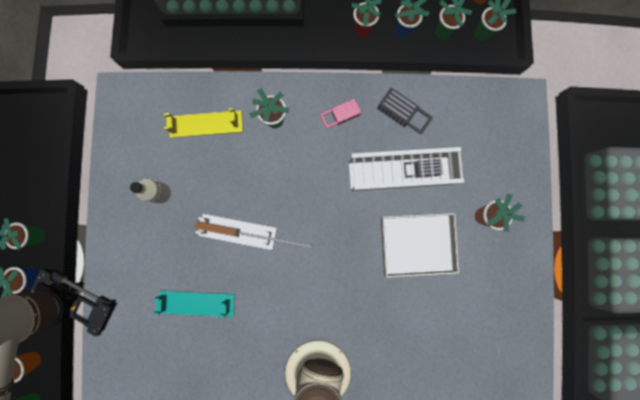

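View pics/side0.png

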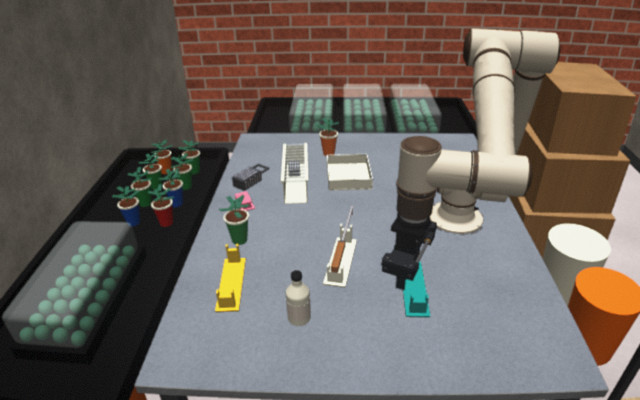

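The top view shows the gully at (349–463, 148–190) with its mouth on the left (+y), the strainer at about (405–440, 168), the picker at (195–310, 220–247) on a white rack, and the tub at (383–458, 213–276). The bottle is at (150, 190) and the cups at (270, 108) and (497, 213). The pink strainer and the larger dark one outside are decoys. Next is a montage of enlarged crops.

```bash
python3 - <<'E'
import cv2,numpy as np
t=cv2.imread("pics/top0.png");s=cv2.imread("pics/side0.png")
def c(im,u0,v0,w,h,k):
    o=cv2.resize(im[v0:v0+h,u0:u0+w],None,fx=k,fy=k,interpolation=cv2.INTER_CUBIC)
    for i in range(0,w,10): cv2.line(o,(i*k,0),(i*k,6 if i%50 else 14),(0,0,255),1)
    for i in range(0,h,10): cv2.line(o,(0,i*k),(6 if i%50 else 14,i*k),(0,0,255),1)
    return o
a=c(t,340,140,130,50,6); b=c(t,190,205,130,50,6)
e=c(s,270,135,65,75,4); f=c(s,315,200,65,90,4)
m=np.zeros((600,780,3),np.uint8);m[:300]=a;m[300:]=b
cv2.imwrite("pics/m1.png",m)
m=np.zeros((600,800,3),np.uint8)
a=c(s,270,135,50,75,8);b=c(s,320,200,50,75,8)
m[:,:400]=a;m[:,400:]=b
cv2.imwrite("pics/m2.png",m)
E
```

```text
(no output)
```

View pics/m1.png

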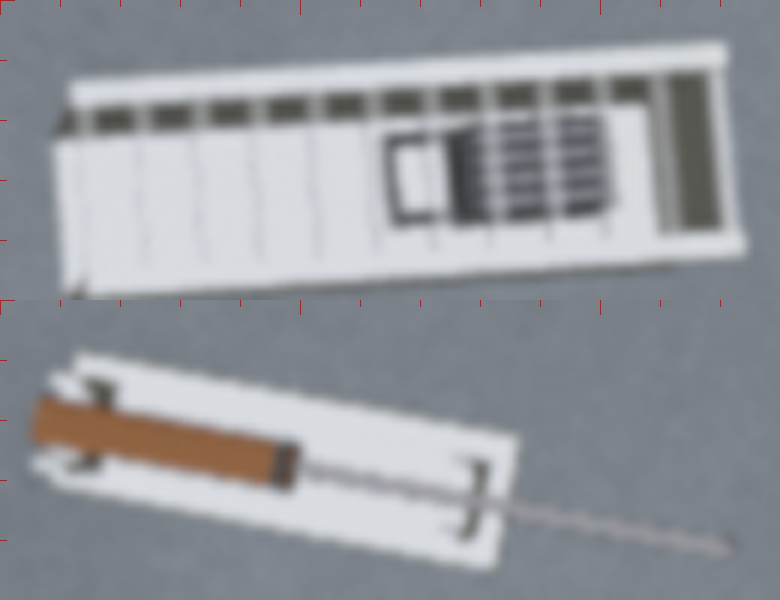

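View pics/m2.png

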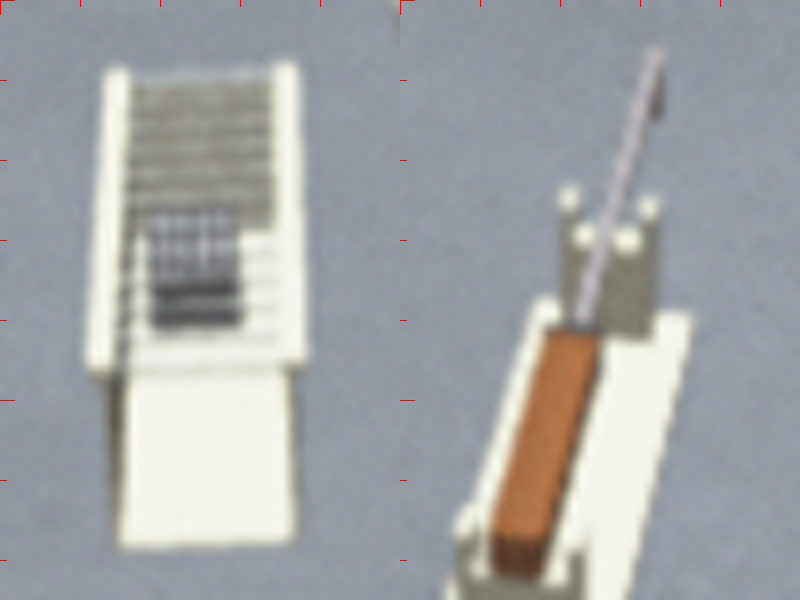

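```bash
python3 - <<'E'
from h import *
import pickle
T=pickle.load(open("top0.pkl","rb"));S=pickle.load(open("side0.pkl","rb"))
def tp(n,px,py,z,b=0):
    u=(340 if not b else 190)+px/6-.4; v=(140 if not b else 205)+(py-(300 if b else 0))/6-.4
    print(n,onplane(T,u,v,z).round(1)[:2])
tp("+x wall top outer, mouth",70,82,104);tp("+x wall top outer, end",727,42,104)
tp("-x outer mouth",66,295,104);tp("-x outer mouth z0",66,295,0);tp("-x outer end",747,258,104);tp("same z0",747,258,0)
tp("floor mouth",55,140,2);tp("floor mouth 2",64,290,2)
tp("bar mid",395,181,28);tp("bar a",386,138,32);tp("bar b",402,222,32);tp("rear a",600,117,38);tp("rear b",610,207,38);tp("front a",447,133,38);tp("front b",455,222,38)
tp("handle L",37,418,76,1);tp("handle R",285,465,76,1);tp("ferruleL",272,463,76,1);tp("rod end",735,548,67,1);tp("rod start",300,467,67,1);tp("rod x cradle",480,497,67,1)
for a in[(78,352),(520,437),(497,572),(50,483)]: tp("rack base",*a,8,1)
def sp(n,px,py,z,b=0):
    u=(320+(px-400)/8 if b else 270+px/8)-.4; v=(200 if b else 135)+py/8-.4
    print("S",n,onplane(S,u,v,z).round(1)[:2])
sp("wall top near L",87,372,104);sp("wall top near R",307,368,104);sp("far L",103,65,104);sp("far R",300,62,104)
sp("floor L",118,547,0);sp("floor R",297,545,0)
sp("bar mid",197,325,28)
sp("hook end low",657,120,27,1);sp("rod end",657,47,67,1);sp("handle near top mid",519,538,76,1);sp("handle far top",574,330,76,1)
# tub
for a in[(384,215),(455,213),(458,271),(387,276)]: print("tub rim?",onplane(T,*a,50).round(1)[:2])
for a in[(328,155),(371,155),(372,188),(328,189)]: print("S tub",onplane(S,*a,50).round(1)[:2])
for n,a,z in[("cupA",(270,108),104),("cupB",(497,213),104),("bottle",(147,189),170)]: print(n,onplane(T,*a,z).round(0)[:2])
E
```

```text
+x wall top outer, mouth [658.6 -88.3]
+x wall top outer, end [ 684.2 -408.5]
-x outer mouth [555.8 -87.1]
-x outer mouth z0 [567.3 -96.1]
-x outer end [ 578.6 -416.2]
same z0 [ 592.3 -458.5]
floor mouth [649.  -89.7]
floor mouth 2 [569.7 -94.9]
bar mid [ 625.7 -263.2]
bar a [ 647.3 -257.7]
bar b [ 603.8 -265.7]
rear a [ 659.1 -367.4]
rear b [ 612.4 -371.9]
front a [ 649.3 -287.8]
front b [ 603.4 -291.5]
handle L [448.5 362.7]
handle R [427.6 240.1]
ferruleL [428.5 246.5]
rod end [390.3  21.1]
rod start [426.6 234.7]
rod x cradle [413.3 146.1]
rack base [483.5 365.5]
rack base [442.9 134. ]
rack base [373.4 144.4]
rack base [415.4 377.9]
S wall top near L [660.  -84.4]
S wall top near R [555.2 -88.5]
S far L [ 688.8 -416.4]
S far R [ 579.7 -419.5]
S floor L [652.4 -90.6]
S floor R [564.1 -93.1]
S bar mid [ 626.7 -260.7]
S hook end low [389.7  25.7]
S rod end [390.4  25.2]
S handle near top mid [448.1 370.4]
S handle far top [427.7 244.1]
tub rim? [ 484.2 -192.6]
tub rim? [ 492.8 -408.5]
tub rim? [ 319.  -416.2]
tub rim? [ 303.1 -202.1]
S tub [ 487.6 -402.4]
S tub [ 297.1 -402.8]
S tub [ 308.1 -123.9]
S tub [ 480.3 -115.4]
cupA [789. 149.]
cupB [ 492. -512.]
bottle [541. 468.]
```

```bash
cat >> h.py <<'E'
from scipy.spatial.transform import Rotation as Rn
def axes():
    o=robot.get_obs(); w,x,y,z=o["tcp_rot"]; return np.array(o["tcp_pos"]),Rn.from_quat([x,y,z,w]).as_matrix(),o
def go(p,line=None):
    """slide cm / twist deg to bring TCP to p, jaw axis perpendicular to level direction of 'line' (deg: yaw such that dir=(sin,-cos))"""
    P,R,o=axes(); s=R.T@(np.array(p,float)-P)/10
    tw=0
    if line is not None:
        a=np.radians(line); want=np.array([np.cos(a),np.sin(a),0]); z=R[:,2]
        if z@want<0: want=-want
        # turn about tool y
        tw=np.degrees(np.arctan2(np.cross(z,want)@R[:,1],z@want))
    print("t",round(o["t"],2),"tcp",P.round(1),"w",round(o["gripper_width"],1),"ydir",R[:,1].round(3),"jaw",R[:,2].round(3),"F",np.round(o["wrist_force"],1))
    print("slide",s.round(2),"twist",round(tw,1))
E
python3 - <<'E'
from h import *
go([437.3,303.2,110],-9.7);go([437.3,303.2,44],-9.7)
E
```

```text
t 0.1 tcp [265.8 565.  183. ] w 87.1 ydir [-0.001 -0.002 -1.   ] jaw [-0.426 -0.905  0.002] F [ 0.6 -0.9  0.1]
slide [-26.66   7.33  16.37] twist 74.5
t 0.1 tcp [265.8 565.  183. ] w 87.1 ydir [-0.001 -0.002 -1.   ] jaw [-0.426 -0.905  0.002] F [ 0.6 -0.9  0.1]
slide [-26.66  13.93  16.35] twist 74.5
```

Call:
{"op": "jog_arm", "data": {"steps": [{"hand":-1,"slide":[-4,0,2.4],"twist":8.5},{"hand":-1,"slide":[-8,0,4.9],"twist":17},{"hand":-1,"slide":[-12,0,7.4],"twist":25.5},{"hand":-1,"slide":[-16,0,9.8],"twist":34},{"hand":-1,"slide":[-20,1,12.3],"twist":42.5},{"hand":-1,"slide":[-23,3,14.1],"twist":51},{"hand":-1,"slide":[-26.66,5,16.37],"twist":59.5},{"hand":-1,"slide":[-26.66,7.3,16.37],"twist":68}]}}

```text
t: 0.9
tcp_pos: [438.7, 299.5, 109.7]
tcp_rot: [-0.516, 0.517, 0.482, -0.484]
wrist_force: [-0.4, -0.1, 0.7]
gripper_width: 87.2
```

```bash
python3 - <<'E'
from h import *
go([437.3,303.2,100],-9.7);go([437.3,303.2,44],-9.7)
E
```

```text
t 0.9 tcp [438.7 299.5 109.7] w 87.2 ydir [-0.001 -0.002 -1.   ] jaw [-0.998  0.067  0.001] F [-0.4 -0.1  0.7]
slide [0.36 0.97 0.17] twist 5.8
t 0.9 tcp [438.7 299.5 109.7] w 87.2 ydir [-0.001 -0.002 -1.   ] jaw [-0.998  0.067  0.001] F [-0.4 -0.1  0.7]
slide [0.38 6.57 0.16] twist 5.8
```

Call:
{"op": "jog_arm", "data": {"steps": [{"hand":-1,"slide":[0.4,1,0.16],"twist":5.8},{"hand":-1,"slide":[0.4,3,0.16],"twist":5.8},{"hand":-1,"slide":[0.4,5.5,0.16],"twist":5.8},{"hand":-1,"slide":[0.4,6.5,0.16],"twist":5.8},{"hand":-1,"slide":[0.4,6.5,0.16],"twist":5.8},{"hand":1,"slide":[0.4,6.5,0.16],"twist":5.8},{"hand":1,"slide":[0.4,6.5,0.16],"twist":5.8},{"hand":1,"slide":[0.4,6.5,0.16],"twist":5.8}]}}

```text
t: 1.7
tcp_pos: [437.8, 304.1, 45.8]
tcp_rot: [-0.54, 0.541, 0.456, -0.456]
wrist_force: [0.8, 1.0, 0.4]
gripper_width: 70.6
```

Call:
{"op": "jog_arm", "data": {"steps": [{"hand":1,"slide":[0,0,0],"twist":0},{"hand":1,"slide":[0,0,0],"twist":0},{"hand":1,"slide":[0,0,0],"twist":0},{"hand":1,"slide":[0,0,0],"twist":0},{"hand":1,"slide":[0,-1,0],"twist":0},{"hand":1,"slide":[0,-3,0],"twist":0},{"hand":1,"slide":[0,-5,0],"twist":0},{"hand":1,"slide":[0,-7,0],"twist":0}]}}

```text
t: 2.5
tcp_pos: [437.9, 304.2, 117.3]
tcp_rot: [-0.54, 0.541, 0.456, -0.456]
wrist_force: [0.5, 0.6, 0.1]
gripper_width: 6.8
```

```bash
python3 - <<'E'
from h import *
go([437.3,303.2,114],-9.7)
import pickle
T=grab("top","pics/t1.png");S=grab("side","pics/s1.png");pickle.dump((T,S),open("1.pkl","wb"))
t=cv2.imread("pics/t1.png");s=cv2.imread("pics/s1.png")
P,R,o=axes();h=P+[0,0,19]
a=cv2.resize(t[195:270,180:340],None,fx=5,fy=5,interpolation=cv2.INTER_CUBIC)[:, :800]
b=cv2.resize(s[130:255,310:450],None,fx=2,fy=2,interpolation=cv2.INTER_CUBIC)
m=np.zeros((600,800,3),np.uint8);m[:375]=a
b=cv2.resize(s[180:225+30,300:460],None,fx=3,fy=3,interpolation=cv2.INTER_CUBIC)
m[375:600,:480]=b
cv2.imwrite("pics/m3.png",m)
E
```

```text
t 2.5 tcp [437.9 304.2 117.3] w 6.8 ydir [ 0.001 -0.    -1.   ] jaw [-0.986  0.168 -0.001] F [0.5 0.6 0.1]
slide [-0.1   0.33  0.04] twist 0.1
```

View pics/m3.png

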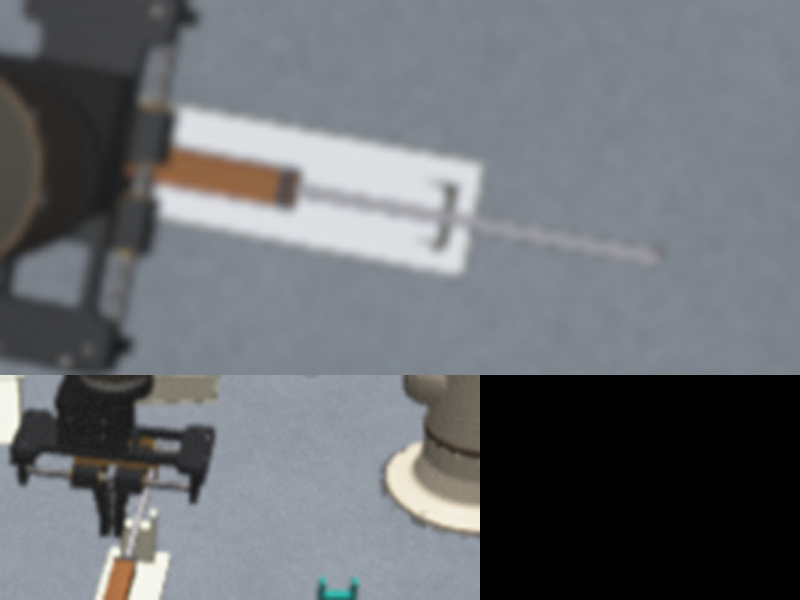

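The fingers close at about 80 mm/s, so I lifted before they had shut. The picker still lies undisturbed in its rack. I'll half-open, go down again and wait out the closing.

Call:
{"op": "jog_arm", "data": {"steps": [{"hand":0.05,"slide":[0,0,0],"twist":0},{"hand":0.05,"slide":[0,0,0],"twist":0},{"hand":0.05,"slide":[0,0,0],"twist":0},{"hand":0.05,"slide":[0,0,0],"twist":0},{"hand":0.05,"slide":[0,0,0],"twist":0},{"hand":0.05,"slide":[0,1,0],"twist":0},{"hand":0.05,"slide":[0,2,0],"twist":0},{"hand":0.05,"slide":[0,2,0],"twist":0}]}}

```text
t: 3.4
tcp_pos: [438.5, 304.7, 97.2]
tcp_rot: [-0.54, 0.54, 0.457, -0.455]
wrist_force: [0.5, -0.1, -0.3]
gripper_width: 40.8
```

Call:
{"op": "jog_arm", "data": {"steps": [{"hand":0.05,"slide":[0,2,0],"twist":0},{"hand":0.05,"slide":[0,4.5,0],"twist":0},{"hand":0.05,"slide":[0,5.3,0],"twist":0},{"hand":0.05,"slide":[0,5.3,0],"twist":0},{"hand":1,"slide":[0,5.3,0],"twist":0},{"hand":1,"slide":[0,5.3,0],"twist":0},{"hand":1,"slide":[0,5.3,0],"twist":0},{"hand":1,"slide":[0,5.3,0],"twist":0}]}}

```text
t: 4.2
tcp_pos: [438.9, 305.1, 44.9]
tcp_rot: [-0.54, 0.54, 0.458, -0.455]
wrist_force: [-0.1, 0.3, -1.4]
gripper_width: 17.1
```

```bash
python3 - <<'E'
from h import *
go([437.3,303.2,114],-9.7)
S=grab("side","pics/s2.png")
print(proj(S,[437.9,304.2,117.3]),proj(S,[438.9,305.1,63]))
s=cv2.imread("pics/s2.png")
cv2.imwrite("pics/m4.png",cv2.resize(s[190:290,290:400],None,fx=6,fy=6,interpolation=cv2.INTER_CUBIC))
E
```

```text
t 4.2 tcp [438.9 305.1  44.9] w 17.1 ydir [ 0.003  0.002 -1.   ] jaw [-0.986  0.167 -0.003] F [-0.1  0.3 -1.4]
slide [-0.2  -6.91  0.1 ] twist 0.1
[338.04790402 242.34799062] [337.7209422  256.15287705]
```

View pics/m4.png

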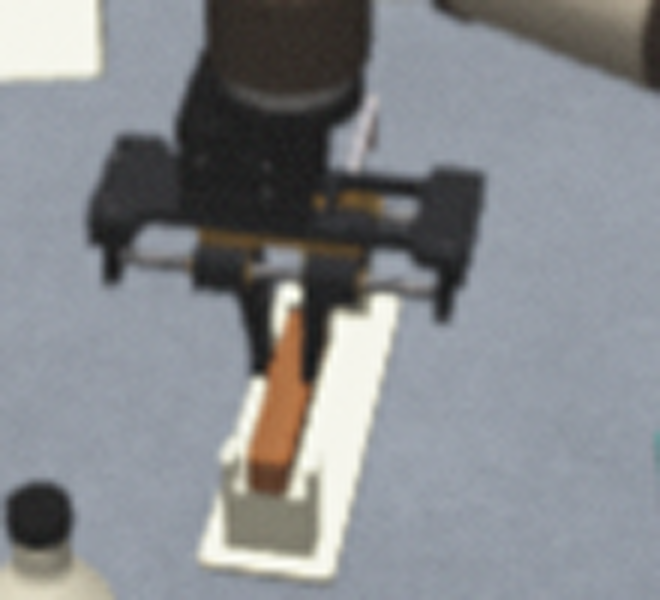

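```bash
python3 - <<'E'
from h import *
import pickle
T=pickle.load(open("top0.pkl","rb"));S=pickle.load(open("side0.pkl","rb"));T1,S1=pickle.load(open("1.pkl","rb"))
p=np.array([265.8,565,183]);jaw=np.array([-.426,-.905,0])
for z in(0,19,70):
  print(z,[ (proj(S,p+k*jaw*50+[0,0,z]).round(),proj(T,p+k*jaw*50+[0,0,z]).round()) for k in(-1,1)])
print("handle c",proj(S,[437.3,303.2,76]),proj(S,[438,304,45+70]),proj(S,[438,304,45]))
M=np.zeros((600,800,3),np.uint8)
a=cv2.imread("pics/side0.png")[190:290,370:450];M[:500,:400]=cv2.resize(a,None,fx=5,fy=5)
a=cv2.imread("pics/top0.png")[260:345,30:110+0];M[:425,400:800]=cv2.resize(a,None,fx=5,fy=5)
cv2.imwrite("pics/m5.png",M)
E
```

```text
0 [(array([399., 300.]), array([ 89., 283.])), (array([412., 274.]), array([122., 300.]))]
19 [(array([400., 294.]), array([ 85., 284.])), (array([413., 269.]), array([118., 302.]))]
70 [(array([401., 278.]), array([ 72., 287.])), (array([414., 254.]), array([106., 306.]))]
handle c [338.23896549 252.55822279] [338.01566099 242.89623382] [338.0089681  260.31511692]
```

View pics/m5.png

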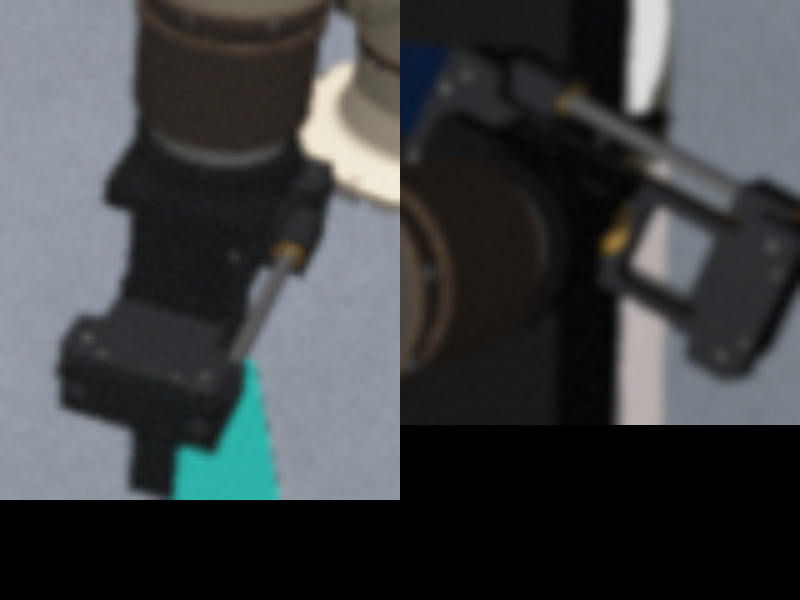

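Call:
{"op": "jog_arm", "data": {"steps": [{"hand":1,"slide":[0,0,0],"twist":0},{"hand":1,"slide":[0,0,0],"twist":0},{"hand":1,"slide":[0,0,0],"twist":0},{"hand":1,"slide":[0,0,0],"twist":0},{"hand":1,"slide":[0,0,0],"twist":0},{"hand":1,"slide":[0,0,0],"twist":0},{"hand":1,"slide":[0,0,0],"twist":0},{"hand":1,"slide":[0,0,0],"twist":0}]}}

```text
t: 5.05
tcp_pos: [438.8, 305.0, 44.7]
tcp_rot: [-0.54, 0.54, 0.458, -0.455]
wrist_force: [-0.5, 0.2, 0.2]
gripper_width: 0.2
```

The jaws shut to 0.2 mm at a reported z of 45. In the side view the fingertips also sit about 33 mm higher than the reported TCP (400, 288 seen against 399, 300 predicted at the start). So the fingers closed above the handle, and the true tips are higher than reported. I'll open, go about 32 mm lower (still clear of the 8 mm base on either reading) and close again.

Call:
{"op": "jog_arm", "data": {"steps": [{"hand":0.05,"slide":[0,-1,0],"twist":0},{"hand":0.05,"slide":[0,-1,0],"twist":0},{"hand":0.05,"slide":[0,-1,0],"twist":0},{"hand":0.05,"slide":[0,-1,0],"twist":0},{"hand":0.05,"slide":[0,-1,0],"twist":0},{"hand":0.05,"slide":[0,-1,0],"twist":0},{"hand":0.05,"slide":[0,0,0],"twist":0},{"hand":0.05,"slide":[0,1.5,0],"twist":0}]}}

```text
t: 5.85
tcp_pos: [439.2, 305.5, 29.6]
tcp_rot: [-0.54, 0.54, 0.458, -0.454]
wrist_force: [0.7, -0.5, -0.1]
gripper_width: 41.2
```

Call:
{"op": "jog_arm", "data": {"steps": [{"hand":0.05,"slide":[0,0.6,0],"twist":0},{"hand":0.05,"slide":[0,1.2,0],"twist":0},{"hand":0.05,"slide":[0,1.6,0],"twist":0},{"hand":1,"slide":[0,1.6,0],"twist":0},{"hand":1,"slide":[0,1.6,0],"twist":0},{"hand":1,"slide":[0,1.6,0],"twist":0},{"hand":1,"slide":[0,1.6,0],"twist":0},{"hand":1,"slide":[0,1.6,0],"twist":0}]}}

```text
t: 6.65
tcp_pos: [439.5, 305.9, 14.0]
tcp_rot: [0.54, -0.54, -0.459, 0.454]
wrist_force: [-0.7, -0.6, 0.9]
gripper_width: 23.6
```

Call:
{"op": "jog_arm", "data": {"steps": [{"hand":1,"slide":[0,0,0],"twist":0},{"hand":1,"slide":[0,0,0],"twist":0},{"hand":1,"slide":[0,0,0],"twist":0},{"hand":1,"slide":[0,0,0],"twist":0},{"hand":1,"slide":[0,0,0],"twist":0},{"hand":1,"slide":[0,0,0],"twist":0},{"hand":1,"slide":[0,0,0],"twist":0},{"hand":1,"slide":[0,0,0],"twist":0}]}}

```text
t: 7.45
tcp_pos: [439.5, 305.8, 14.0]
tcp_rot: [0.54, -0.54, -0.459, 0.454]
wrist_force: [-1.3, -0.4, -0.0]
gripper_width: 23.7
```

Width holds at 23.7 mm, so the handle is gripped. Now the lift.

Call:
{"op": "jog_arm", "data": {"steps": [{"hand":1,"slide":[0,-1,0],"twist":0},{"hand":1,"slide":[0,-3,0],"twist":0},{"hand":1,"slide":[0,-5,0],"twist":0},{"hand":1,"slide":[0,-7,0],"twist":0},{"hand":1,"slide":[0,-9,0],"twist":0},{"hand":1,"slide":[0,-9,0],"twist":0},{"hand":1,"slide":[0,-9,0],"twist":0},{"hand":1,"slide":[0,-9,0],"twist":0}]}}

```text
t: 8.25
tcp_pos: [438.3, 304.7, 102.8]
tcp_rot: [0.54, -0.54, -0.458, 0.455]
wrist_force: [-0.1, 0.1, -2.1]
gripper_width: 24.2
```

```bash
python3 - <<'E'
from h import *
import pickle
go([437.3,303.2,104],-9.7)
T=grab("top","pics/t3.png");S=grab("side","pics/s3.png");pickle.dump((T,S),open("3.pkl","wb"))
for n,d in(("T",T),("S",S)):
    hsv=cv2.cvtColor(d["pixels"],cv2.COLOR_RGB2HSV)
    print(n,hsv.shape)
    m=cv2.inRange(hsv,(5,110,60),(16,255,220))
    k,l,st,c=cv2.connectedComponentsWithStats(m)
    for i in range(1,k):
        if st[i,4]>30 and 100<c[i][0]<480 and 180<c[i][1]<300: print(st[i],c[i])
t=cv2.imread("pics/t3.png");s=cv2.imread("pics/s3.png")
M=np.zeros((600,800,3),np.uint8)
M[:300]=cv2.resize(t[210:270,180:340],None,fx=5,fy=5,interpolation=cv2.INTER_CUBIC)
M[300:,:]=cv2.resize(s[190:250,290:450],None,fx=5,fy=5,interpolation=cv2.INTER_CUBIC)
cv2.imwrite("pics/m6.png",M)
E
```

```text
t 8.25 tcp [438.3 304.7 102.8] w 24.2 ydir [ 0.003  0.003 -1.   ] jaw [-0.986  0.168 -0.003] F [-0.1  0.1 -2.1]
slide [-0.16 -0.12  0.07] twist 0.1
T (400, 640, 3)
[476 209   8  14  66] [479.31818182 215.8030303 ]
[212 226  17  10 102] [219.68627451 230.60784314]
S (400, 640, 3)
[165 181  15   7  59] [171.91525424 184.27118644]
[134 182  14   6  61] [140.         184.19672131]
[120 199  16   8  86] [127.37209302 202.3372093 ]
[154 200  16   7  75] [161.01333333 203.        ]
[227 211  19  10 110] [234.95454545 216.05454545]
[331 221  11  27 200] [336.405 234.79 ]
```

View pics/m6.png

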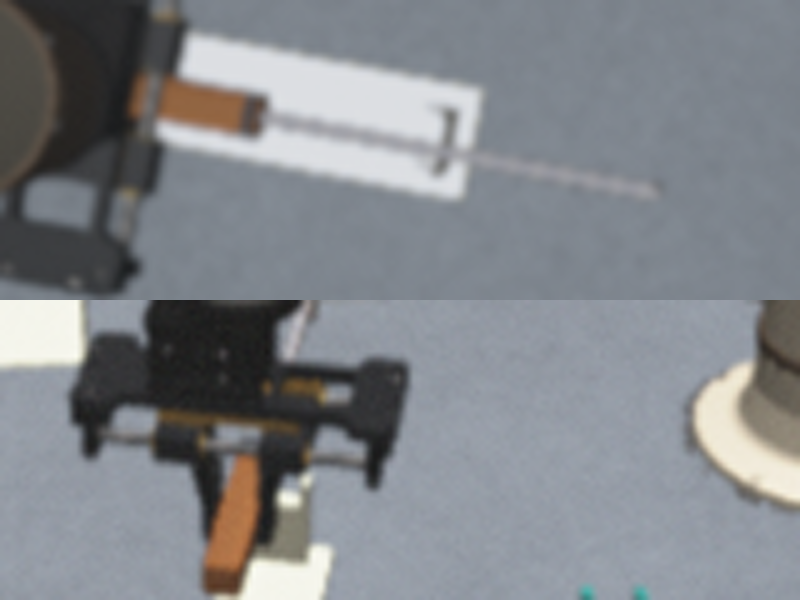

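```bash
python3 - <<'E'
from h import *
import pickle
T,S=pickle.load(open("3.pkl","rb"))
f=np.array([-.1685,-.9857,0])
for dz in(80,89,95):
  z=63+dz
  print(dz,onplane(T,233-.4,233-.4,z+13)[:2].round(1),onplane(T,312-.4,248-.4,z+4)[:2].round(1),"side near",onplane(S,334.8-.4,244-.4,z+13)[:2].round(1))
h=np.array([437,303,152.]);print("expected ferrule",h+65*f,"tip",h+284*f,"near",h-65*f, proj(T,h+284*f+[0,0,4]),proj(S,h-65*f+[0,0,13]),proj(T,h+65*f+[0,0,13]))
# targets
m=np.array([608.,-91]);a=np.radians(4.44);d=np.array([np.sin(a),-np.cos(a)]);x=np.array([np.cos(a),np.sin(a)])
for n,p in(("bar",(626.2,-262)),("rear",(635.7,-369.7)),("front",(626.3,-289.7))):
  q=np.array(p)-m;print(n,"depth",(q@d).round(1),"across",(q@x).round(1))
T0=pickle.load(open("top0.pkl","rb"));S0=pickle.load(open("side0.pkl","rb"))
# hypotheses for bar depth: print projected bar outer/inner top edges & front face
s=np.radians(7.5);ds=np.array([np.sin(s),-np.cos(s)])
for y0 in(-255,-259,-263):
  b=np.array([626.3,y0])
  P=lambda k,z:np.r_[b+ds*k,z]
  print(y0,"top u(crop px):",[round((proj(T0,P(k,z))[0]+.4-340)*6) for k,z in((-4,28),(4,28),(35,2),(35,38),(115,38))],"side v crop:",[round((proj(S0,P(k,z))[1]+.4-135)*8) for k,z in((-4,26),(4,30),(35,2),(35,38),(115,38))])
g=cv2.cvtColor(T0["pixels"],cv2.COLOR_RGB2GRAY)
print(g[165:173,398:446].mean(0).round().astype(int))
g=cv2.cvtColor(S0["pixels"],cv2.COLOR_RGB2GRAY)
print(g[155:182,291:298].mean(1).round().astype(int))
E
```

```text
80 [427.2 234.4] [389.7  21.1] side near [448.1 359.1]
89 [427.3 232.2] [390.2  20.9] side near [447.9 370.4]
95 [427.4 230.8] [390.5  20.8] side near [447.8 378. ]
expected ferrule [426.0475 238.9295 152.    ] tip [389.146   23.0612 152.    ] near [447.9525 367.0705 152.    ] [310.78736575 247.96603734] [334.41536788 242.87567165] [230.09122    233.04204374]
bar depth 171.9 across 4.9
rear depth 280.0 across 6.0
front depth 199.5 across 2.9
-255 top u(crop px): [372, 387, 433, 451, 604] side v crop: [338, 323, 340, 281, 211]
-259 top u(crop px): [379, 395, 441, 459, 611] side v crop: [334, 320, 336, 278, 207]
-263 top u(crop px): [387, 402, 448, 467, 619] side v crop: [330, 316, 332, 274, 204]
[219 218 214 207 200 179 142 135 173 205 216 214 208 205 207 191 142  85
  62  70  79  91 115 142 155 147 126 113 111 111 110 110 126 151 156 141
 120 110 109 110 110 114 129 154 183 208 217 218]
[146 152 142 143 153 138 129 153 144 132 153 151 131 125 123  99  82 109
 108  88 113 171 205 233 240 231 224]
```

The picker is lifted 89 mm, level and at the expected place: the tip measures (390, 21) against (389, 23) expected. The handle centre is therefore about the reported TCP plus (-1.5, -2.7, +49). The loop bar measures (626.3, -261.5), consistent across bar, block front, block rear and the side view. Next is positioning in front of the mouth.

```bash
python3 - <<'E'
from h import *
go([590.8,230.4,103],4.44); go([590.8,230.4,35],4.44)
E
```

```text
t 8.35 tcp [438.4 304.8 102.7] w 23.6 ydir [ 0.003  0.002 -1.   ] jaw [-0.986  0.167 -0.003] F [ 1.3 -0.1 -0.4]
slide [-4.780e+00  1.000e-02 -1.627e+01] twist -14.1
t 8.35 tcp [438.4 304.8 102.7] w 23.6 ydir [ 0.003  0.002 -1.   ] jaw [-0.986  0.167 -0.003] F [ 1.3 -0.1 -0.4]
slide [ -4.8    6.8  -16.25] twist -14.1
```

Call:
{"op": "jog_arm", "data": {"steps": [{"hand":1,"slide":[-0.8,0,-2.7],"twist":-3},{"hand":1,"slide":[-1.6,0,-5.4],"twist":-6},{"hand":1,"slide":[-2.4,0,-8.1],"twist":-9},{"hand":1,"slide":[-3.2,0,-10.8],"twist":-12},{"hand":1,"slide":[-4.0,0,-13.5],"twist":-14.1},{"hand":1,"slide":[-4.8,0,-16.3],"twist":-14.1},{"hand":1,"slide":[-4.8,0,-16.3],"twist":-14.1},{"hand":1,"slide":[-4.8,0,-16.3],"twist":-14.1}]}}

```text
t: 9.15
tcp_pos: [590.7, 229.4, 101.5]
tcp_rot: [-0.481, 0.48, 0.519, -0.518]
wrist_force: [-0.3, -0.4, -2.5]
gripper_width: 24.1
```

```bash
python3 - <<'E'
from h import *
import pickle
go([590.8,230.4,31],4.44)
T=grab("top","pics/t4.png");S=grab("side","pics/s4.png");pickle.dump((T,S),open("4.pkl","wb"))
h=np.array([589.3,227.7,152]);f=np.array([.0774,-.997,0])
print("pred tip",proj(T,h+284*f+[0,0,4]),"low end S",proj(S,h+280*f-[0,0,36]),"tipS",proj(S,h+284*f+[0,0,4]),"ferrule T",proj(T,h+65*f+[0,0,13]))
t=cv2.imread("pics/t4.png");s=cv2.imread("pics/s4.png")
u,v=[int(x) for x in proj(T,h+200*f)];U,V=[int(x) for x in proj(S,h+200*f)]
M=np.zeros((600,800,3),np.uint8)
M[:300]=cv2.resize(t[v-30:v+30,u-80:u+80],None,fx=5,fy=5,interpolation=cv2.INTER_CUBIC)
M[300:]=cv2.resize(s[V-50:V+10,U-80:U+80],None,fx=5,fy=5,interpolation=cv2.INTER_CUBIC)
print("T origin",u-80,v-30,"S origin",U-80,V-50)
cv2.imwrite("pics/m7.png",M)
E
```

```text
t 9.15 tcp [590.7 229.4 101.5] w 24.1 ydir [ 0.001  0.001 -1.   ] jaw [-0.997 -0.076 -0.001] F [-0.3 -0.4 -2.5]
slide [ 0.09  7.05 -0.01] twist -0.1
pred tip [340.81886686 166.28457669] low end S [292.33054289 182.87652621] tipS [291.76685391 173.0301739 ] ferrule T [260.02733172 170.88205472]
T origin 230 138 S origin 211 135
```

View pics/m7.png

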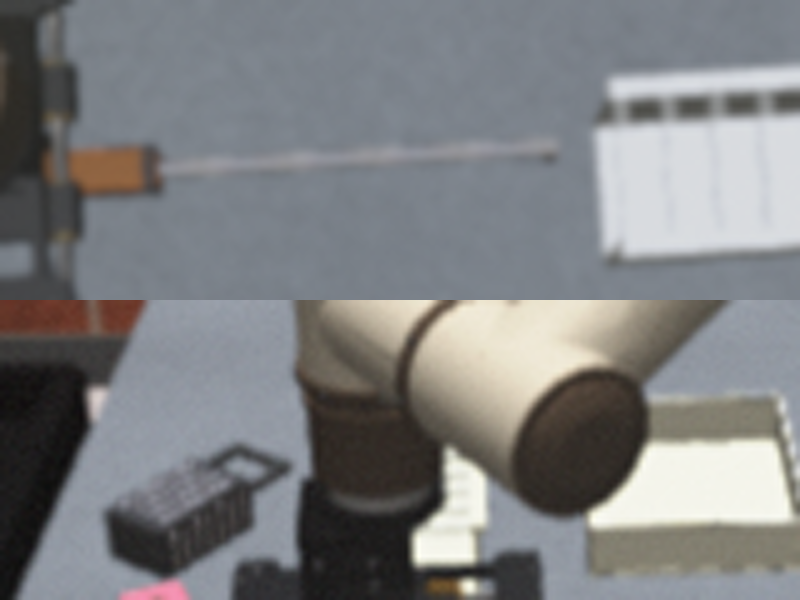

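The top crop shows the rod parallel to the channel with its tip at (341.0, 167.6), against (340.8, 166.3) predicted, so about 3 mm low in x. The side view of the tip is hidden by the wrist. I'll check the height from the handle's near end, using the orange mask in both side pictures.

```bash
python3 - <<'E'
from h import *
import pickle
def prof(S,h,f):
    n=h-65*f
    top,bot=proj(S,n+[0,0,13]),proj(S,n-[0,0,13])
    hsv=cv2.cvtColor(S["pixels"],cv2.COLOR_RGB2HSV); m=cv2.inRange(hsv,(3,90,40),(18,255,255))
    u=int(round(bot[0])); ys=np.where(m[int(bot[1])-30:int(bot[1])+12,u-2:u+3].sum(1)>255*2)[0]+int(bot[1])-30
    V=S["pixels"][int(top[1])-5:int(bot[1])+8,u-1:u+2,0].mean(1).round().astype(int)
    print("pred top",top,"bot",bot,"mask bottom row",ys.max() if len(ys) else None, "R from",int(top[1])-5,V)
T,S=pickle.load(open("3.pkl","rb"));prof(S,np.array([436.5,302,151.8]),np.array([-.1685,-.9857,0]))
T,S=pickle.load(open("4.pkl","rb"));prof(S,np.array([586.5,226.7,150.5]),np.array([.0774,-.997,0]))
S=pickle.load(open("side0.pkl","rb"));prof(S,np.array([437.3,303.2,63]),np.array([-.1685,-.9857,0]))
go([593.3,230.4,31],4.44)
E
```

```text
pred top [334.59298399 242.7162329 ] bot [334.62776287 249.68586532] mask bottom row 247 R from 237 [175 174 175 177 179 174 152 115  96  93  91 118 192 238 245 245 245 244
 244 244]
pred top [290.9557185  227.46297151] bot [291.43199257 234.25664264] mask bottom row 232 R from 222 [175 176 173 175 174 166 130 100  92  90  94 108 133 148 146 149 150 149
 150 150]
pred top [334.4346142  266.16582133] bot [334.46786193 272.63582981] mask bottom row 271 R from 261 [171 171 170 172 173 162 120  96  93  91  95 109 123 127 128 129 129 129
 128]
t 9.25 tcp [590.1 230.2 102.2] w 23.5 ydir [ 0.001  0.001 -1.   ] jaw [-0.997 -0.078 -0.002] F [-0.8 -0.1 -2. ]
slide [-0.01  7.12 -0.31] twist 0.0
```

Call:
{"op": "jog_arm", "data": {"steps": [{"hand":1,"slide":[0,2,-0.3],"twist":0},{"hand":1,"slide":[0,4.5,-0.3],"twist":0},{"hand":1,"slide":[0,7.1,-0.3],"twist":0},{"hand":1,"slide":[0,7.1,-0.3],"twist":0},{"hand":1,"slide":[-1,7.1,-0.3],"twist":0},{"hand":1,"slide":[-3,7.1,-0.3],"twist":0},{"hand":1,"slide":[-3,7.1,-0.3],"twist":0},{"hand":1,"slide":[-3,7.1,-0.3],"twist":0}]}}

```text
t: 10.05
tcp_pos: [596.4, 199.6, 32.8]
tcp_rot: [-0.48, 0.481, 0.52, -0.517]
wrist_force: [1.0, 0.0, -1.1]
gripper_width: 23.6
```

```bash
python3 - <<'E'
from h import *
import pickle
go([611.6,-0.4+1.5,31],4.44)
T=grab("top","pics/t5.png");S=grab("side","pics/s5.png");pickle.dump((T,S),open("5.pkl","wb"))
g=cv2.cvtColor(T["pixels"],cv2.COLOR_RGB2GRAY).astype(int)
P,R,o=axes();h=P+[-4,-2.7,49];f=np.array([.0774,-.997,0])
print("pred tip",h+284*f,proj(T,h+284*f+[0,0,4]))
d0=cv2.cvtColor(pickle.load(open("top0.pkl","rb"))["pixels"],cv2.COLOR_RGB2GRAY).astype(int)
d=np.abs(g-d0); d[:, :262]=0
u,v=proj(T,h+284*f); 
for vv in range(int(v)-6,int(v)+7): print(vv,d[vv,int(u)-24:int(u)+8])
print(int(u)-24)
E
```

```text
t 10.05 tcp [596.4 199.6  32.8] w 23.6 ydir [ 0.004  0.003 -1.   ] jaw [-0.997 -0.077 -0.004] F [ 1.   0.  -1.1]
slide [-1.991e+01  1.300e-01  1.000e-02] twist -0.0
pred tip [614.17976529 -85.44633181  81.27440888] [349.6127795  169.57145571]
163 [1 1 1 0 0 0 0 0 1 0 1 2 0 1 0 0 1 1 0 0 1 0 1 0 0 1 0 0 0 1 1 0]
164 [0 1 0 0 1 0 1 1 1 0 0 1 0 1 0 0 1 0 1 0 0 1 0 0 1 1 0 1 1 0 1 0]
165 [1 0 0 1 0 0 0 0 0 0 0 0 1 0 0 0 2 0 0 0 0 0 0 2 0 0 1 1 1 0 1 1]
166 [1 0 0 0 1 1 0 0 0 2 1 1 0 1 1 0 1 0 1 2 2 1 1 1 2 1 0 2 1 1 1 1]
167 [0 2 1 1 2 1 0 0 1 3 2 3 4 5 5 5 2 1 1 3 2 2 2 3 7 6 1 1 1 1 0 0]
168 [ 2  2  3  2  3  0  2  4  8 10 10 11 14 18 16 15 13 11  8  7  4  5  4  2
 14 13  5  1  0  0  0  1]
169 [ 7  6  6  6  5  6 10 13 18 20 21 21 23 25 25 21 23 21 19 18 17 15 13  2
 16 19  6  1  2  2  0  1]
170 [17 18 17 15 14 16 18 18 21 22 23 22 21 18 14 13 13 13 14 11  9  8  3  8
 20 18  7  1  0  1  1  0]
171 [13 13 11  9  7  7  8  9 12 13 13 12  9  4  2  0  1  1  1  2  6  9 15 22
 21 12  3  0  1  0  1  0]
172 [ 1  3  4  6  6  6  5  3  0  3  5  2  2  0  0  1  3  2  3  4  5  6 12 16
 11  4  0  1  2  1  1  1]
173 [2 4 3 5 5 3 4 4 2 1 1 1 1 0 0 1 1 0 1 0 0 1 3 3 2 0 1 1 0 0 1 1]
174 [0 1 2 0 0 0 1 1 0 0 1 0 0 1 1 0 0 0 0 0 1 1 0 0 1 1 0 0 1 1 1 1]
175 [1 0 1 0 1 0 0 1 0 1 1 1 0 1 0 1 1 0 1 0 1 1 1 1 1 1 0 0 1 1 1 1]
325
```

The tip is at about (351, 169.5), within about 1 px of the prediction, so I'm going in.

Call:
{"op": "jog_arm", "data": {"steps": [{"hand":1,"slide":[-2,0,0],"twist":0},{"hand":1,"slide":[-5,0,0],"twist":0},{"hand":1,"slide":[-9,0,0],"twist":0},{"hand":1,"slide":[-13,0,0],"twist":0},{"hand":1,"slide":[-17,0,0],"twist":0},{"hand":1,"slide":[-19.8,0,0],"twist":0},{"hand":1,"slide":[-19.8,0,0],"twist":0},{"hand":1,"slide":[-19.8,0,0],"twist":0}]}}

```text
t: 10.95
tcp_pos: [611.8, 2.5, 32.1]
tcp_rot: [-0.48, 0.481, 0.52, -0.517]
wrist_force: [0.3, -0.3, -1.1]
gripper_width: 24.0
```

```bash
python3 - <<'E'
from h import *
import pickle
go([611.1,2.1,31],4.44)
T=grab("top","pics/t6.png");S=grab("side","pics/s6.png");pickle.dump((T,S),open("6.pkl","wb"))
P,R,o=axes();h=P+[-4,-3.7,49];f=np.array([.0774,-.997,0])
print("pred prong top",proj(T,h+284*f+[0,0,4]),"low",proj(T,h+280*f-[0,0,36]),"open ctr at z28",proj(T,[628.8,-280.8,28]))
t=cv2.imread("pics/t6.png")
M=np.zeros((600,800,3),np.uint8)
M[:400]=cv2.resize(t[145:195,365:465],None,fx=8,fy=8,interpolation=cv2.INTER_CUBIC)
M[400:]=cv2.resize(cv2.imread("pics/s6.png")[130:180,230:430],None,fx=4,fy=4)
cv2.imwrite("pics/m8.png",M)
E
```

```text
t 10.95 tcp [611.8   2.5  32.1] w 24.0 ydir [ 0.004  0.003 -1.   ] jaw [-0.997 -0.076 -0.004] F [ 0.3 -0.3 -1.1]
slide [-0.04  0.11  0.08] twist -0.1
pred prong top [416.7401563  165.37522221] low [411.92305716 167.71295595] open ctr at z28 [411.07868363 168.85513334]
```

View pics/m8.png

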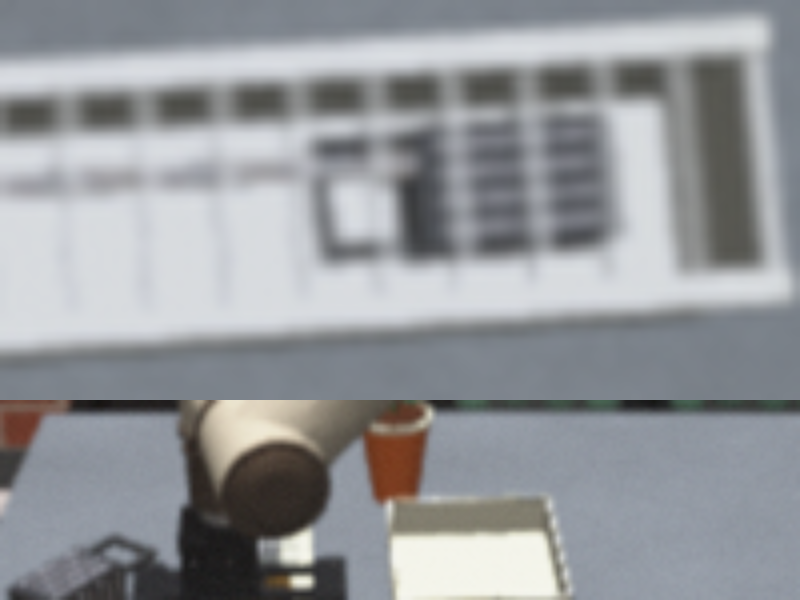

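The rod tip is at (416.9, 164.8), 0.6 px from the prediction, and the prong stands over the loop opening, whose centre is about (411, 170). I'll shift 3 mm to centre it, lower, and start pulling.

Call:
{"op": "jog_arm", "data": {"steps": [{"hand":1,"slide":[0,0,0.3],"twist":0},{"hand":1,"slide":[0,1,0.3],"twist":0},{"hand":1,"slide":[0,2,0.3],"twist":0},{"hand":1,"slide":[0,3,0.3],"twist":0},{"hand":1,"slide":[0,3.2,0.3],"twist":0},{"hand":1,"slide":[0,3.2,0.3],"twist":0},{"hand":1,"slide":[0,3.2,0.3],"twist":0},{"hand":1,"slide":[0,3.2,0.3],"twist":0}]}}

```text
t: 11.85
tcp_pos: [609.4, 3.7, 0.5]
tcp_rot: [-0.479, 0.48, 0.521, -0.517]
wrist_force: [0.4, 0.5, -1.3]
gripper_width: 23.8
```

Call:
{"op": "jog_arm", "data": {"steps": [{"hand":1,"slide":[0.5,0,0],"twist":0},{"hand":1,"slide":[1.2,0,0],"twist":0},{"hand":1,"slide":[2,0,0],"twist":0},{"hand":1,"slide":[3,0,0],"twist":0},{"hand":1,"slide":[4,0,0],"twist":0},{"hand":1,"slide":[5,0,0],"twist":0},{"hand":1,"slide":[5.5,0,0],"twist":0},{"hand":1,"slide":[5.5,0,0],"twist":0}]}}

```text
t: 12.65
tcp_pos: [605.1, 59.7, 0.7]
tcp_rot: [-0.479, 0.48, 0.522, -0.518]
wrist_force: [-0.1, 0.1, -1.0]
gripper_width: 23.5
```

```bash
python3 - <<'E'
from h import *
import pickle
go([611.1,2.1,1],4.44)
T=grab("top","pics/t7.png")
pickle.dump(T,open("7.pkl","wb"))
g=cv2.cvtColor(T["pixels"],cv2.COLOR_RGB2GRAY)
# dark strainer pixels in gully floor region
m=(g<125).astype(np.uint8); m[:150]=0; m[182:]=0; m[:,:352]=0;m[:,447:]=0; m[:160]=0
ys,xs=np.where(m); print("dark u range",np.percentile(xs,[0,2,50,98,100]),len(xs))
print(g[166:174,365:446].mean(0).round().astype(int))
E
```

```text
t 12.65 tcp [605.1  59.7   0.7] w 23.5 ydir [ 0.005  0.003 -1.   ] jaw [-0.997 -0.08  -0.005] F [-0.1  0.1 -1. ]
slide [-5.79 -0.05 -0.13] twist 0.1
dark u range [352. 358. 409. 426. 427.] 324
[202 200 199 199 198 198 196 195 199 204 204 198 193 191 191 190 189 192
 201 206 204 199 194 177 146 123 134 165 188 199 206 214 218 211 180 129
 102 122 137 131 117 110 110 111 111 117 133 151 154 138 121 114 112 110
 110 120 143 157 150 126 102  93 129 183 203 199 208 217 219 218 218 218
 218 215 205 201 212 218 218 218 218]
```

The strainer follows: the bar moved from u = 404.7 to 390, about 43 mm, as expected. I'll keep pulling.

Call:
{"op": "jog_arm", "data": {"steps": [{"hand":1,"slide":[1.2,0,0],"twist":0},{"hand":1,"slide":[2.8,0,0],"twist":0},{"hand":1,"slide":[4.8,0,0],"twist":0},{"hand":1,"slide":[7,0,0],"twist":0},{"hand":1,"slide":[9.2,0,0],"twist":0},{"hand":1,"slide":[11.2,0,0],"twist":0},{"hand":1,"slide":[12.6,0,0],"twist":0},{"hand":1,"slide":[13.4,0,0],"twist":0}]}}

```text
t: 13.5
tcp_pos: [594.2, 194.5, 1.0]
tcp_rot: [-0.479, 0.48, 0.522, -0.518]
wrist_force: [-0.5, -1.5, -0.6]
gripper_width: 23.6
```

Call:
{"op": "jog_arm", "data": {"steps": [{"hand":1,"slide":[1.2,0,0],"twist":0},{"hand":1,"slide":[2.8,0,0],"twist":0},{"hand":1,"slide":[4.8,0,0],"twist":0},{"hand":1,"slide":[7,0,0],"twist":0},{"hand":1,"slide":[9.2,0,0],"twist":0},{"hand":1,"slide":[11.2,0,0],"twist":0},{"hand":1,"slide":[13,0,0],"twist":0},{"hand":1,"slide":[14,0,0],"twist":0}]}}

```text
t: 14.3
tcp_pos: [582.7, 336.6, 1.2]
tcp_rot: [-0.479, 0.479, 0.523, -0.518]
wrist_force: [-0.1, -1.8, -1.6]
gripper_width: 23.7
```

```bash
python3 - <<'E'
from h import *
import pickle
go([611.1,2.1,1],4.44)
T=grab("top","pics/t8.png");pickle.dump(T,open("8.pkl","wb"))
t=cv2.imread("pics/t8.png")
g=cv2.cvtColor(t,cv2.COLOR_BGR2GRAY); m=(g<85).astype(np.uint8); 
k,l,st,c=cv2.connectedComponentsWithStats(m)
for i in range(1,k):
    if st[i,4]>25 and 100<c[i][0]<480 and 100<c[i][1]<300: print(st[i],c[i].round(1), onplane(T,*c[i],38).round(0)[:2])
P,R,o=axes();h=P+[-4,-3.7,49];f=np.array([.0774,-.997,0]);print("prong",h+280*f,proj(T,h+280*f+[0,0,4]))
for n,a in(("exp center",(h+280*f)+55*np.array([.0774,-.997,0])),): print(n,a,proj(T,[a[0],a[1],38]))
E
```

```text
t 14.3 tcp [582.7 336.6   1.2] w 23.7 ydir [ 0.005  0.004 -1.   ] jaw [-0.997 -0.082 -0.006] F [-0.1 -1.8 -1.6]
slide [-33.57  -0.1   -0.09] twist 0.3
[    0     0   640   400 59874] [196.4 113.2] [794. 388.]
[378  89  53  44 413] [400.5 114.2] [ 798. -247.]
[274 100   8   7  32] [277.4 103.4] [827. 136.]
[268 110  14  11 103] [274.1 115.4] [788. 145.]
[168 118   7  14  39] [172.6 126.3] [752. 461.]
[270 121  13   7  42] [276.6 124.8] [759. 137.]
[143 143  33  33 491] [160.4 160.1] [645. 495.]
[ 116  142  101  231 4872] [181.8 256.8] [350. 415.]
[308 174  30  10  65] [321.8 180.6] [587.  -5.]
[116 183   5  11  26] [117.8 187.7] [558. 626.]
[475 207  11  18 109] [479.7 216.2] [ 484. -490.]
prong [600.52824424  54.71053817  50.22087734] [302.00906024 175.09876009]
exp center [ 6.04785244e+02 -1.24461833e-01  5.02208773e+01] [320.27779007 174.73063627]
```

Call:
{"op": "jog_arm", "data": {"steps": [{"hand":1,"slide":[-0.3,0,0],"twist":0},{"hand":1,"slide":[-0.6,0,0],"twist":0},{"hand":1,"slide":[-0.6,-1.5,0],"twist":0},{"hand":1,"slide":[-0.6,-3,0],"twist":0},{"hand":1,"slide":[-0.6,-5,0],"twist":0},{"hand":1,"slide":[-0.6,-7.5,0],"twist":0},{"hand":1,"slide":[-0.6,-10.2,0],"twist":0},{"hand":1,"slide":[-0.6,-10.2,0],"twist":0}]}}

```text
t: 15.15
tcp_pos: [586.2, 332.8, 110.5]
tcp_rot: [-0.477, 0.48, 0.527, -0.513]
wrist_force: [0.3, -0.1, -0.4]
gripper_width: 23.9
```

```bash
python3 - <<'E'
from h import *
import pickle
go([438.4,304.8,103],-9.7)
T=grab("top","pics/t9.png");pickle.dump(T,open("9.pkl","wb"))
g=cv2.cvtColor(T["pixels"],cv2.COLOR_RGB2GRAY).astype(np.uint8)
for v in range(166,186,1): print(v,g[v,292:342:1])
E
```

```text
t 15.15 tcp [586.2 332.8 110.5] w 23.9 ydir [ 0.017  0.012 -1.   ] jaw [-0.996 -0.083 -0.017] F [ 0.3 -0.1 -0.4]
slide [-1.57  0.47 14.97] twist 14.5
166 [147 146 143 140 139 139 139 138 141 143 142 136 129 128 129 131 132 132
 128 122 118 115 115 114 113 111 105 101  99  99 100 101 102 102 103 103
 102 102 101 104 105 107 100  89  93 112 128 134 135 133]
167 [156 155 153 150 149 149 149 147 147 147 144 132 118 116 118 118 119 117
 112 106 100  98 100 102 103 103 102 102 100 101 102 106 110 113 116 116
 117 118 115 114 115 115 106  90  90 108 126 134 135 133]
168 [152 149 147 145 143 142 138 134 131 130 126 112  97  95  97  97  96  95
  90  85  83  92 105 113 115 117 119 118 115 112 111 116 121 124 123 121
 120 117 112 109 107 106  98  86  89 108 126 132 133 134]
169 [141 138 135 133 131 124 115 103  97  95  92  86  82  85  86  86  87  86
  82  77  79  95 112 122 123 122 121 118 112 108 105 106 110 110 108 105
 102 100  99  98  98  98  92  84  87 106 125 132 133 133]
170 [135 132 132 131 127 120 104  86  78  80  86  90  94 100 101 102 103 102
  95  82  78  88 100 108 107 105 102 101 
[... 2509 characters left out ...]
77  76  79  80  84
  90  93  94  96 100 102 104 105 108 114 124 129 131 131]
183 [131 130 127 127 128 129 127 115  96  84  84  86  88  88  88  88  89  92
  95  97  92  80  77  77  79  83  92  97  98 100 101 100 101 102 106 108
 113 116 118 121 123 124 126 125 126 127 130 131 132 133]
184 [132 131 130 129 128 129 127 120 107  99 100 104 105 106 106 107 108 111
 115 117 113 104 100 102 104 107 112 117 121 124 124 124 123 124 126 128
 128 129 131 131 133 133 132 132 132 132 131 132 134 134]
185 [131 131 132 131 130 129 127 124 119 117 121 124 125 124 124 123 124 126
 126 127 126 122 122 122 123 124 126 127 130 131 132 132 132 132 133 134
 132 132 132 132 134 132 132 131 130 130 131 132 134 135]
```

The strainer stands on the bench with its bar at u ≈ 300, block at u 311–337 and v 164–183, and the prong has come clear. Now the picker goes back over its rack.

Call:
{"op": "jog_arm", "data": {"steps": [{"hand":1,"slide":[-0.3,0,2.5],"twist":3},{"hand":1,"slide":[-0.6,0.2,5.5],"twist":6},{"hand":1,"slide":[-0.9,0.4,8.5],"twist":9},{"hand":1,"slide":[-1.2,0.5,11.5],"twist":12},{"hand":1,"slide":[-1.4,0.5,13.5],"twist":14.5},{"hand":1,"slide":[-1.57,0.5,14.97],"twist":14.5},{"hand":1,"slide":[-1.57,0.5,14.97],"twist":14.5},{"hand":1,"slide":[-1.57,0.5,14.97],"twist":14.5}]}}

```text
t: 16.0
tcp_pos: [436.9, 304.1, 100.6]
tcp_rot: [-0.541, 0.541, 0.461, -0.45]
wrist_force: [0.8, 1.4, -2.2]
gripper_width: 23.8
```

```bash
python3 - <<'E'
from h import *
import pickle
go([438.4,304.8,103],-9.7)
T=grab("top","pics/t10.png");S=grab("side","pics/s10.png");pickle.dump((T,S),open("10.pkl","wb"))
T3,S3=pickle.load(open("3.pkl","rb"))
# compare rod/ferrule positions with lifted state 3 : column profiles of rod centre
def prof(T):
    g=cv2.cvtColor(T["pixels"],cv2.COLOR_RGB2GRAY).astype(float)
    hsv=cv2.cvtColor(T["pixels"],cv2.COLOR_RGB2HSV);m=cv2.inRange(hsv,(5,110,60),(16,255,220))[220:245,210:236]
    ys,xs=np.where(m);print("orange",xs.min()+210,xs.max()+210,ys.mean()+220)
    for u in(280,290,300,308): print(u,g[236:256,u].round().astype(int))
    print("tip row", g[246:250,300:322].round().astype(int).tolist())
prof(T3);prof(T)
E
```

```text
t 16.0 tcp [436.9 304.1 100.6] w 23.8 ydir [ 0.013  0.01  -1.   ] jaw [-0.985  0.169 -0.011] F [ 0.8  1.4 -2.2]
slide [ 0.1  -0.24 -0.14] twist -0.0
orange 212 228 230.6078431372549
280 [131 132 132 133 134 142 152 147 138 136 135 134 133 134 135 136 133 134
 134 134]
290 [136 136 136 136 135 133 133 142 151 144 134 133 136 136 137 136 136 134
 133 134]
300 [133 134 134 134 135 133 130 130 132 141 151 145 134 131 134 135 134 134
 132 131]
308 [134 134 136 135 133 133 133 134 133 132 142 154 155 146 133 131 132 134
 135 135]
tip row [[151, 150, 152, 153, 148, 143, 141, 141, 142, 139, 129, 121, 122, 128, 131, 133, 132, 132, 130, 131, 132, 133], [145, 147, 151, 155, 152, 151, 151, 152, 154, 150, 139, 125, 121, 128, 131, 132, 133, 132, 132, 131, 133, 134], [134, 137, 143, 146, 145, 144, 147, 151, 155, 154, 147, 135, 126, 128, 131, 131, 131, 131, 131, 131, 132, 133], [131, 133, 136, 135, 133, 133, 137, 142, 146, 145, 144, 138, 130, 130, 131, 130, 130, 131, 131, 131, 131, 131]]
orange 213 228 231.2970297029703
280 [131 132 133 133 134 138 146 152 147 135 133 133 134 134 135 135 133 133
 133 133]
290 [135 135 136 135 134 133 134 139 148 152 144 133 134 135 136 136 135 135
 132 134]
300 [133 133 133 134 133 132 130 129 132 140 151 154 146 134 133 134 134 133
 132 131]
308 [134 135 135 135 133 132 133 134 134 132 131 139 149 146 135 131 132 134
 134 134]
tip row [[151, 146, 143, 143, 143, 141, 138, 133, 131, 129, 126, 123, 125, 129, 131, 132, 132, 131, 130, 130, 133, 133], [154, 152, 152, 151, 153, 152, 146, 142, 139, 137, 131, 123, 120, 127, 131, 131, 132, 132, 130, 130, 132, 134], [146, 145, 146, 148, 151, 153, 152, 150, 149, 150, 145, 132, 124, 127, 131, 130, 131, 131, 131, 131, 132, 133], [134, 134, 135, 137, 141, 144, 144, 143, 146, 150, 152, 141, 130, 129, 131, 130, 130, 130, 130, 130, 131, 131]]
```

```bash
python3 - <<'E'
from h import *
go([439.5,305.8,15],-9.7)
E
```

```text
t 16.1 tcp [437.4 304.3 100.5] w 23.7 ydir [ 0.013  0.01  -1.   ] jaw [-0.985  0.17  -0.011] F [-0.8  0.  -1.5]
slide [ 0.08  8.55 -0.09] twist -0.1
```

Call:
{"op": "jog_arm", "data": {"steps": [{"hand":1,"slide":[0.08,1,-0.09],"twist":0},{"hand":1,"slide":[0.08,3,-0.09],"twist":0},{"hand":1,"slide":[0.08,5,-0.09],"twist":0},{"hand":1,"slide":[0.08,6.8,-0.09],"twist":0},{"hand":1,"slide":[0.08,8,-0.09],"twist":0},{"hand":1,"slide":[0.08,8.5,-0.09],"twist":0},{"hand":1,"slide":[0.08,8.6,-0.09],"twist":0},{"hand":1,"slide":[0.08,8.6,-0.09],"twist":0}]}}

```text
t: 16.9
tcp_pos: [439.8, 305.8, 14.6]
tcp_rot: [-0.541, 0.541, 0.461, -0.45]
wrist_force: [-0.4, -0.2, 0.0]
gripper_width: 24.0
```

```bash
python3 - <<'E'
from h import *
go([439.5,305.8,14],-9.7)
E
```

```text
t 16.9 tcp [439.8 305.8  14.6] w 24.0 ydir [ 0.013  0.01  -1.   ] jaw [-0.985  0.17  -0.011] F [-0.4 -0.2  0. ]
slide [-0.    0.06  0.03] twist -0.1
```

The wrist no longer carries the picker's weight (Fz 0, was about -1.6), so I'll release and rise.

Call:
{"op": "jog_arm", "data": {"steps": [{"hand":0.05,"slide":[0,0,0],"twist":0},{"hand":0.05,"slide":[0,0,0],"twist":0},{"hand":0.05,"slide":[0,0,0],"twist":0},{"hand":0.05,"slide":[0,0,0],"twist":0},{"hand":0.05,"slide":[0,-1,0],"twist":0},{"hand":0.05,"slide":[0,-4,0],"twist":0},{"hand":0.05,"slide":[0,-8,0],"twist":0},{"hand":-1,"slide":[0,-12,0],"twist":0}]}}

```text
t: 17.7
tcp_pos: [438.1, 304.3, 136.5]
tcp_rot: [-0.541, 0.541, 0.461, -0.45]
wrist_force: [1.3, 1.2, -0.6]
gripper_width: 44.2
```

```bash
python3 - <<'E'
from h import *
import pickle
T=grab("top","pics/t11.png");S=grab("side","pics/s11.png");pickle.dump((T,S),open("11.pkl","wb"))
g=cv2.cvtColor(T["pixels"],cv2.COLOR_RGB2GRAY).astype(np.uint8)
m=np.zeros_like(g); m[158:192,290:346]=(g[158:192,290:346]<112)*255
cs,_=cv2.findContours(m,cv2.RETR_EXTERNAL,cv2.CHAIN_APPROX_NONE); c=max(cs,key=cv2.contourArea)
print("loop+block rect",cv2.minAreaRect(c),cv2.boundingRect(c))
m2=cv2.morphologyEx(m,cv2.MORPH_OPEN,np.ones((7,7))); 
m3=cv2.morphologyEx(cv2.morphologyEx(m,cv2.MORPH_CLOSE,np.ones((3,3))),cv2.MORPH_OPEN,np.ones((9,9)))
c3=max(cv2.findContours(m3,cv2.RETR_EXTERNAL,cv2.CHAIN_APPROX_NONE)[0],key=cv2.contourArea)
r=cv2.minAreaRect(c3);print("block",r)
for q in cv2.boxPoints(r): print(onplane(T,*q,36)[:2].round(1))
print("center z36",onplane(T,*r[0],36).round(1))
r=cv2.minAreaRect(c)
for q in cv2.boxPoints(r): print("all",onplane(T,*q,32)[:2].round(1))
T0=pickle.load(open("top0.pkl","rb"))
g0=cv2.cvtColor(T0["pixels"],cv2.COLOR_RGB2GRAY)
for u in(245,260,280,300): print(u,"now",g[232:252,u],"was",g0[232:252,u])
print("tip",g[245:248,300:318],g0[245:248,300:318])
M=np.zeros((600,800,3),np.uint8)
t=cv2.imread("pics/t11.png");s=cv2.imread("pics/s11.png")
M[:300]=cv2.resize(t[155:255,180:345],(495,300),interpolation=cv2.INTER_CUBIC).__class__((300,800,3),np.uint8) if 0 else np.pad(cv2.resize(t[155:255,180:345],(495,300),interpolation=cv2.INTER_CUBIC),((0,0),(0,305),(0,0)))
M[300:]=cv2.resize(s[165:285,230:390],(400,300),interpolation=cv2.INTER_CUBIC) if 0 else np.pad(cv2.resize(s[165:285,230:390],(400,300),interpolation=cv2.INTER_CUBIC),((0,0),(0,400),(0,0)))
cv2.imwrite("pics/m9.png",M)
go([605,-12,100],4.4)
E
```

```text
loop+block rect ((318.1881408691406, 174.88121032714844), (17.91067123413086, 39.403472900390625), 84.2894058227539) (298, 165, 41, 20)
block ((324.5, 174.0), (18.0, 25.0), 90.0)
[634.8  25.6]
[635.8 -50.9]
[580.4 -51.4]
[579.3  24.7]
center z36 [607.5 -13.   36. ]
all [625.8  69.4]
all [639.6 -50.8]
all [584.6 -56.7]
all [570.9  63. ]
245 now [193 170 169 193 216 223 222 222 223 222 222 217 191 156 137 134 134 134
 133 133] was [192 168 165 186 207 218 219 219 219 219 219 212 186 152 134 132 131 131
 130 129]
260 now [222 221 209 186 168 168 193 217 222 222 222 222 223 222 216 189 153 136
 134 135] was [219 218 210 189 167 166 188 211 219 219 219 219 219 219 211 184 149 132
 130 131]
280 now [134 133 132 131 131 130 133 143 152 147 138 135 137 137 136 135 134 134
 135 135] was [132 130 129 128 128 128 129 140 148 144 134 132 133 134 133 131 130 131
 132 133]
300 now [135 135 134 134 133 134 134 135 134 132 131 141 151 146 135 133 133 134
 134 135] was [132 132 131 131 130 130 131 132 131 128 127 137 146 141 130 129 131 131
 131 131]
tip [[146 147 151 154 152 152 152 151 147 142 136 127 123 128 131 132 132 132]
 [135 137 144 147 145 146 148 151 153 151 147 137 127 127 132 133 133 132]
 [133 134 137 136 134 135 138 143 146 144 141 137 130 130 132 133 132 132]] [[141 142 146 149 149 148 149 149 148 143 134 124 119 123 128 129 129 128]
 [130 132 138 142 143 143 143 145 148 148 144 134 124 124 128 129 129 129]
 [129 130 133 134 133 132 133 135 140 141 139 133 127 127 129 129 129 129]]
t 17.8 tcp [441.5 307.7 141.8] w 50.4 ydir [ 0.023  0.02  -1.   ] jaw [-0.985  0.169 -0.019] F [0.3 0.7 0.9]
slide [-28.85   3.92 -21.43] twist -14.1
```

View pics/m9.png

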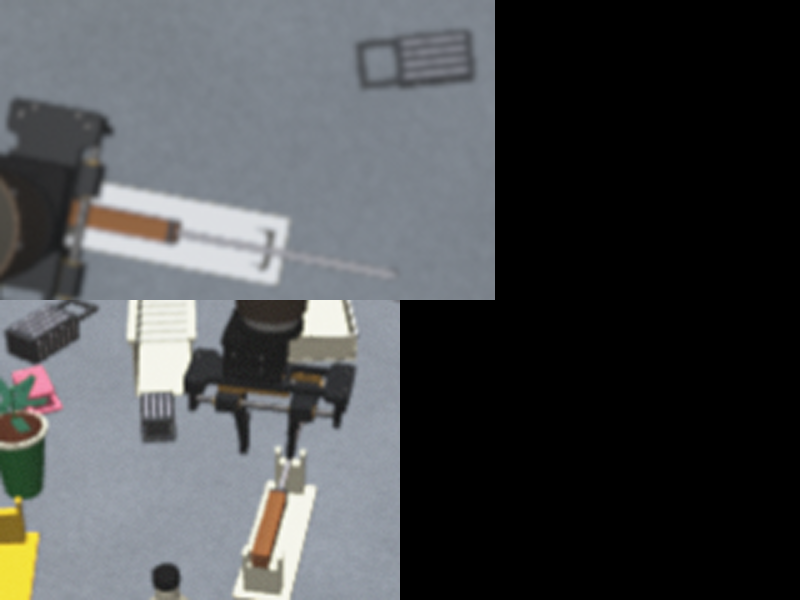

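The side and top crops show the picker lying in both cradles, with rod profiles within a fraction of a pixel of the start. The strainer is upright on the bench with its block centre at (607.4, -13.1) and yaw 6.5°, on which two estimates agree to 1 mm. Now I'll move above the strainer.

```bash
python3 - <<'E'
from h import *
go([611,-10,70],6.5)
E
```

```text
t 17.8 tcp [441.5 307.7 141.8] w 50.4 ydir [ 0.023  0.02  -1.   ] jaw [-0.985  0.169 -0.019] F [0.3 0.7 0.9]
slide [-28.62   6.93 -21.93] twist -16.2
```

Call:
{"op": "jog_arm", "data": {"steps": [{"hand":-1,"slide":[-3.8,0,-2.9],"twist":-2.5},{"hand":-1,"slide":[-7.6,0,-5.8],"twist":-5},{"hand":-1,"slide":[-11.4,0,-8.7],"twist":-7.5},{"hand":-1,"slide":[-15.2,0.5,-11.6],"twist":-10},{"hand":-1,"slide":[-19,2,-14.5],"twist":-13},{"hand":-1,"slide":[-22.8,3,-17.4],"twist":-16.2},{"hand":-1,"slide":[-26,4,-20],"twist":-16.2},{"hand":-1,"slide":[-28.62,5,-21.93],"twist":-16.2}]}}

```text
t: 18.6
tcp_pos: [611.4, -12.7, 88.9]
tcp_rot: [-0.47, 0.473, 0.538, -0.516]
wrist_force: [-1.0, 0.5, 0.8]
gripper_width: 87.1
```

Call:
{"op": "jog_arm", "data": {"steps": [{"hand":-1,"slide":[0,0,0],"twist":0},{"hand":-1,"slide":[0,0,0],"twist":0},{"hand":-1,"slide":[0,0,0],"twist":0},{"hand":-1,"slide":[0,0,0],"twist":0},{"hand":-1,"slide":[0,0,0],"twist":0},{"hand":-1,"slide":[0,0,0],"twist":0},{"hand":-1,"slide":[0,0,0],"twist":0},{"hand":-1,"slide":[0,0,0],"twist":0}]}}

```text
t: 19.4
tcp_pos: [611.4, -12.4, 89.0]
tcp_rot: [-0.47, 0.473, 0.538, -0.517]
wrist_force: [-0.4, 0.0, -0.5]
gripper_width: 87.1
```

```bash
python3 - <<'E'
from h import *
import pickle
go([611,-10,30],6.5)
S=grab("side","pics/s12.png");T=grab("top","pics/t12.png");pickle.dump((T,S),open("12.pkl","wb"))
P,R,o=axes()
for k in(-1,1):
    for off in(0,33,43): print(k,off,proj(S,P+R[:,2]*k*50+[-3,9.5,off]).round(1))
g=cv2.cvtColor(S["pixels"],cv2.COLOR_RGB2GRAY).astype(np.uint8)
for k in(-1,1):
    u=int(round(proj(S,P+R[:,2]*k*50+[-3,0,33])[0])); v=int(proj(S,P+[0,0,33])[1])
    print("u",u,"rows from",v-30); print(g[v-30:v+20,u-4:u+5:2].T)
E
```

```text
t 19.4 tcp [611.4 -12.4  89. ] w 87.1 ydir [ 0.023  0.02  -1.   ] jaw [-0.993 -0.112 -0.025] F [-0.4  0.  -0.5]
slide [0.15 5.9  0.16] twist -0.1
-1 0 [278.6 196.5]
-1 33 [278.  188.8]
-1 43 [277.8 186.4]
1 0 [305.8 195.5]
1 33 [305.5 187.9]
1 43 [305.4 185.5]
u 278 rows from 156
[[ 71  49  49  47  48  47  39  37  55  69  67  53  43  36  32  31  38  52
   74  95 121 136 143 149 155 152 153 154 153 154 150 147 148 148 148 149
  148 148 149 153 152 148 149 149 147 147 149 150 147 153]
 [ 35  33  31  32  34  36  36  34  53  71  75  65  59  43  41  44  46  34
   27  29  27  29  36  49  65  86  91 105 117 130 138 138 144 149 149 148
  149 149 152 149 151 152 147 144 147 149 150 152 149 153]
 [ 27  25  29  31  31  32  31  40  55  91 126 143 129 100  96 122 136 113
   89  76  76  76  70  64  55  53  51  44  44  47  55  91 131 149 151 151
  151 150 147 149 148 149 148 149 148 149 149 151 151 152]
 [ 29  28  31  27  29  31  31  43  69 101 138 156 137 100 100 145 167 170
  175 179 178 181 186 184 168 153 144 141 144 141 144 146 149 148 151 150
  150 150 149 151 150 151 151 148 148 153 149 149 
[... 572 characters left out ...]
223 243 244 244 243
  242 243 243 244 244 244 243 243 244 241 214 169 156 156]
 [ 44  58  73  72  58  45  38  42  44  49  51  44  39  37  35  35  36  40
   55  81 107 127 144 151 124 110 112 111 111 116 128 153 164 169 166 171
  178 182 181 180 185 193 201 204 202 195 171 152 153 158]
 [ 40  46  61  63  60  44  34  40  49  50  50  47  41  37  38  58 111 143
  149 154 161 183 193 186 161 148 148 153 151 149 152 149 149 151 151 153
  155 156 148 150 149 152 149 151 149 149 149 152 152 154]
 [ 50  49  52  51  52  47  39  35  42  50  54  44  45  36  35  62 122 150
  155 152 149 149 152 150 150 150 154 151 154 152 152 148 152 150 153 152
  155 153 154 151 156 154 154 153 154 152 156 153 151 154]]
```

```bash
python3 - <<'E'
from h import *
go([611.4,-10,-15],6.5);go([611.4,-10,-30],6.5)
E
```

```text
t 19.5 tcp [611.4 -12.7  88.9] w 86.7 ydir [ 0.023  0.02  -1.   ] jaw [-0.993 -0.111 -0.025] F [ 0.  -0.2  0.1]
slide [ 0.09 10.39  0.23] twist -0.1
t 19.5 tcp [611.4 -12.7  88.9] w 86.7 ydir [ 0.023  0.02  -1.   ] jaw [-0.993 -0.111 -0.025] F [ 0.  -0.2  0.1]
slide [ 0.06 11.89  0.27] twist -0.1
```

Call:
{"op": "jog_arm", "data": {"steps": [{"hand":-1,"slide":[0.1,2,0.2],"twist":0},{"hand":-1,"slide":[0.1,4,0.2],"twist":0},{"hand":-1,"slide":[0.1,6.5,0.2],"twist":0},{"hand":-1,"slide":[0.1,8.5,0.2],"twist":0},{"hand":-1,"slide":[0.1,10,0.25],"twist":0},{"hand":-1,"slide":[0.1,11,0.25],"twist":0},{"hand":-1,"slide":[0.1,11.5,0.25],"twist":0},{"hand":-1,"slide":[0.1,11.5,0.25],"twist":0}]}}

```text
t: 20.3
tcp_pos: [611.3, -9.7, -26.5]
tcp_rot: [-0.47, 0.472, 0.538, -0.517]
wrist_force: [0.3, -1.2, 0.7]
gripper_width: 86.8
```

```bash
python3 - <<'E'
from h import *
import pickle
go([611.4,-10,-30],6.5)
S=grab("side","pics/s13.png");T=grab("top","pics/t13.png");pickle.dump((T,S),open("13.pkl","wb"))
P,R,o=axes()
for k in(-1,1):
    for off in(25,33,43): print(k,off,proj(S,P+R[:,2]*k*50+[-3,9.5,off]).round(1))
print("strainer near top/bot, rear top",[proj(S,p).round(1) for p in([602.9,26.6,36],[602.9,26.6,0],[612,-53,36])])
g=cv2.cvtColor(S["pixels"],cv2.COLOR_RGB2GRAY).astype(np.uint8)
for c in range(270,316,2): print(c,g[180:214,c])
M=cv2.resize(cv2.imread("pics/s13.png")[160:225,240:340],None,fx=8,fy=8,interpolation=cv2.INTER_CUBIC);cv2.imwrite("pics/m10.png",M)
E
```

```text
t 20.3 tcp [611.3  -9.7 -26.5] w 86.8 ydir [ 0.022  0.02  -1.   ] jaw [-0.993 -0.112 -0.024] F [ 0.3 -1.2  0.7]
slide [-0.04  0.35  0.  ] twist -0.1
-1 25 [280.  216.8]
-1 33 [279.8 215.1]
-1 43 [279.7 212.9]
1 25 [306.5 215.9]
1 33 [306.4 214.1]
1 43 [306.3 211.9]
strainer near top/bot, rear top [array([293.8, 212.4]), array([294.3, 220.4]), array([293.2, 200.6])]
270 [156 150 111  68  50  49  48  50  51  49  49  52  47  39  33  36  41  43
  42  39  39  65 106 140 150 150 153 155 158 156 156 155 155 156]
272 [156 148 108  65  51  50  48  49  49  49  52  44  41  35  47  50  51  49
  41  41  51  88 130 149 152 151 150 151 154 155 153 154 156 152]
274 [157 155 146 110  69  53  50  50  51  50  46  42  43  57  66  59  49  44
  32  33  41  81 132 151 152 150 153 154 155 155 155 152 150 155]
276 [158 160 156 127  80  53  51  49  52  51  47  37  41  66  71  59  48  41
  35  33  36  65  93 125 138 141 150 156 155 155 156 155 157 156]
278 [ 62  67  70  58  41  36  32  36  35  37  39  37  46  66  74  74  64  52
  41  37  32  29  28  24  28  41  65  75  86 108 129 143 142 141]
280 [ 27  26  39 
[... 1856 characters left out ...]
14  73  44  52  71  75  62  52  40  41  66  77  82  82  74  57
  57  47  35  32  31  27  34  35  40  51  60  72  79  77  86 111]
308 [168 146 115  70  39  50  67  73  58  47  42  36  47  51  51  53  42  34
  37  39  56  76  97 117 133 145 146 145 149 156 158 158 157 156]
310 [146 115  76  56  50  52  52  54  50  49  41  42  39  48  53  48  42  37
  35  55 108 146 154 155 154 157 153 156 155 154 155 157 158 156]
312 [133  90  60  51  50  52  53  54  53  52  54  43  37  49  63  64  53  41
  38  63 124 151 158 156 156 157 154 154 154 155 156 155 152 155]
314 [134  93  64  57  51  53  54  51  52  58  50  43  36  38  45  50  47  41
  42  52  92 133 153 154 154 156 156 154 156 155 156 155 154 153]
```

View pics/m10.png

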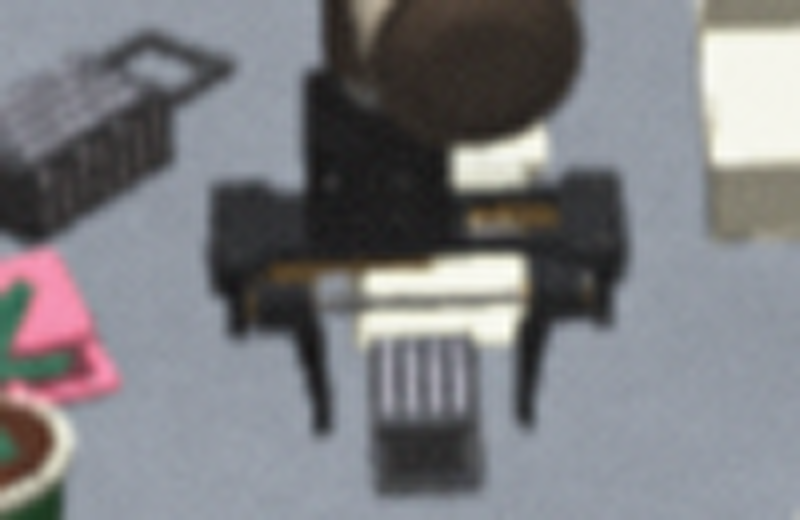

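The crop shows the fingers straddling the block evenly: tips at crop x 320 and 525, block at 375–480. The tips are at v ≈ 213.5, about 13 mm up, so I'll go 5.5 mm lower and close. First I measure the tub.

```bash
python3 - <<'E'
from h import *
import pickle
T=pickle.load(open("top0.pkl","rb"))
g=cv2.cvtColor(T["pixels"],cv2.COLOR_RGB2GRAY)
m=np.zeros_like(g);m[200:290,370:470]=(g[200:290,370:470]>165)*255
c=max(cv2.findContours(m,cv2.RETR_EXTERNAL,cv2.CHAIN_APPROX_NONE)[0],key=cv2.contourArea)
r=cv2.minAreaRect(c);print(r)
B=np.array([onplane(T,*q,50)[:2] for q in cv2.boxPoints(r)]);print(B.round(1),B.mean(0).round(1),[np.linalg.norm(B[i]-B[i-1]).round(1) for i in range(4)])
# inner floor: bright area
m[:]=0;m[200:290,370:470]=(g[200:290,370:470]>205)*255
m=cv2.morphologyEx(m,cv2.MORPH_OPEN,np.ones((7,7)))
c=max(cv2.findContours(m,cv2.RETR_EXTERNAL,cv2.CHAIN_APPROX_NONE)[0],key=cv2.contourArea)
r=cv2.minAreaRect(c);print(r)
F=np.array([onplane(T,*q,4)[:2] for q in cv2.boxPoints(r)]);print(F.round(1),F.mean(0).round(1))
E
```

```text
((417.1961669921875, 243.2265167236328), (57.44680404663086, 66.38180541992188), 86.98721313476562)
[[ 480.3 -188.2]
 [ 493.2 -389.5]
 [ 321.5 -397.5]
 [ 310.  -197.7]] [ 401.2 -293.2] [np.float64(170.5), np.float64(201.8), np.float64(171.9), np.float64(200.1)]
((417.28277587890625, 243.80690002441406), (53.90681838989258, 64.00700378417969), 86.633544921875)
[[ 474.1 -200.1]
 [ 488.3 -402.3]
 [ 320.4 -411.2]
 [ 307.7 -210.5]] [ 397.6 -306. ]
```

Call:
{"op": "jog_arm", "data": {"steps": [{"hand":-1,"slide":[0,0.3,0],"twist":0},{"hand":-1,"slide":[0,0.55,0],"twist":0},{"hand":1,"slide":[0,0.55,0],"twist":0},{"hand":1,"slide":[0,0.55,0],"twist":0},{"hand":1,"slide":[0,0.55,0],"twist":0},{"hand":1,"slide":[0,0.55,0],"twist":0},{"hand":1,"slide":[0,0.55,0],"twist":0},{"hand":1,"slide":[0,0.55,0],"twist":0}]}}

```text
t: 21.2
tcp_pos: [611.9, -9.5, -30.8]
tcp_rot: [-0.47, 0.473, 0.538, -0.516]
wrist_force: [-0.2, 0.2, 0.5]
gripper_width: 49.9
```

Call:
{"op": "jog_arm", "data": {"steps": [{"hand":1,"slide":[0,0,0],"twist":0},{"hand":1,"slide":[0,0,0],"twist":0},{"hand":1,"slide":[0,0,0],"twist":0},{"hand":1,"slide":[0,0,0],"twist":0},{"hand":1,"slide":[0,-0.3,0],"twist":0},{"hand":1,"slide":[0,-0.8,0],"twist":0},{"hand":1,"slide":[0,-1.5,0],"twist":0},{"hand":1,"slide":[0,-1.5,0],"twist":0}]}}

```text
t: 22.0
tcp_pos: [612.5, -9.7, -14.5]
tcp_rot: [-0.469, 0.473, 0.539, -0.516]
wrist_force: [0.4, 0.4, -2.0]
gripper_width: 50.4
```

The strainer is held at 50 mm. The tub centre measures about (399, -305), consistent between rim and floor. I'll lift well above the gully cover and carry it over.

Call:
{"op": "jog_arm", "data": {"steps": [{"hand":1,"slide":[0,-1,0],"twist":0},{"hand":1,"slide":[0,-2.5,0],"twist":0},{"hand":1,"slide":[0,-4.5,0],"twist":0},{"hand":1,"slide":[0,-6.5,0],"twist":0},{"hand":1,"slide":[0,-8.5,0],"twist":0},{"hand":1,"slide":[0,-10.5,0],"twist":0},{"hand":1,"slide":[0,-11,0],"twist":0},{"hand":1,"slide":[0,-11,0],"twist":0}]}}

```text
t: 22.8
tcp_pos: [610.0, -11.7, 96.5]
tcp_rot: [-0.468, 0.474, 0.539, -0.515]
wrist_force: [0.2, -0.1, -2.3]
gripper_width: 49.7
```

```bash
python3 - <<'E'
from h import *
go([404,-315,95],3.7)
E
```

```text
t 22.8 tcp [610.  -11.7  96.5] w 49.7 ydir [ 0.028  0.021 -0.999] jaw [-0.993 -0.112 -0.031] F [ 0.2 -0.1 -2.3]
slide [-27.82  -1.06  23.86] twist 2.8
```

Call:
{"op": "jog_arm", "data": {"steps": [{"hand":1,"slide":[-1,-0.1,0.9],"twist":0.5},{"hand":1,"slide":[-3,-0.2,2.6],"twist":1},{"hand":1,"slide":[-5.5,-0.3,4.7],"twist":1.5},{"hand":1,"slide":[-8,-0.4,6.9],"twist":2},{"hand":1,"slide":[-10.5,-0.5,9],"twist":2.8},{"hand":1,"slide":[-13,-0.6,11.1],"twist":2.8},{"hand":1,"slide":[-15.5,-0.7,13.3],"twist":2.8},{"hand":1,"slide":[-18,-0.8,15.4],"twist":2.8}]}}

```text
t: 23.6
tcp_pos: [474.3, -209.1, 95.5]
tcp_rot: [-0.483, 0.485, 0.527, -0.504]
wrist_force: [-0.3, -0.9, -2.5]
gripper_width: 49.8
```

```bash
python3 - <<'E'
from h import *
go([404,-315,95],3.7)
E
```

```text
t 23.6 tcp [ 474.3 -209.1   95.5] w 49.8 ydir [ 0.025  0.021 -0.999] jaw [-0.998 -0.062 -0.027] F [-0.3 -0.9 -2.5]
slide [-10.13  -0.36   7.68] twist -0.1
```

Call:
{"op": "jog_arm", "data": {"steps": [{"hand":1,"slide":[-2.5,-0.1,1.9],"twist":0},{"hand":1,"slide":[-5,-0.2,3.8],"twist":0},{"hand":1,"slide":[-7.5,-0.3,5.7],"twist":0},{"hand":1,"slide":[-9.2,-0.3,7],"twist":0},{"hand":1,"slide":[-10.1,-0.3,7.7],"twist":0},{"hand":1,"slide":[-10.1,-0.3,7.7],"twist":0},{"hand":1,"slide":[-10.1,-0.3,7.7],"twist":0},{"hand":1,"slide":[-10.1,-0.3,7.7],"twist":0}]}}

```text
t: 24.4
tcp_pos: [404.1, -314.1, 94.2]
tcp_rot: [-0.483, 0.485, 0.527, -0.504]
wrist_force: [-0.4, 0.3, -2.2]
gripper_width: 50.1
```

```bash
python3 - <<'E'
from h import *
import pickle
go([404,-315,0],3.7)
S=grab("side","pics/s14.png");T=grab("top","pics/t14.png");pickle.dump((T,S),open("14.pkl","wb"))
g=cv2.cvtColor(T["pixels"],cv2.COLOR_RGB2GRAY)
# loop bar should be visible left of the gripper; predicted
c=np.array([400,-318.]);f=np.array([-.0645,.998])
for z in(150,130): print("bar pred",z,proj(T,[*(c+75*f),z]).round(1),"bar side",proj(S,[*(c+75*f),z]).round(1))
print("tub c S",proj(S,[399,-305,4]))
g2=cv2.cvtColor(S["pixels"],cv2.COLOR_RGB2GRAY)
m=np.zeros_like(g);u,v=[int(x) for x in proj(T,[*(c+75*f),140])]
print(u-16,v-12);print(g[v-12:v+13,u-16:u+14])
E
```

```text
t 24.4 tcp [ 404.1 -314.1   94.2] w 50.1 ydir [ 0.025  0.022 -0.999] jaw [-0.998 -0.063 -0.026] F [-0.4  0.3 -2.2]
slide [-0.27  9.41  0.26] twist -0.0
bar pred 150 [409.1 246.7] bar side [349.6 151.3]
bar pred 130 [407.3 246.3] bar side [349.6 155.7]
tub c S [348.12268416 174.98911658]
392 234
[[118 124 133 141 147 151 153 156 159 161 164 167 170 171 173 175 177 180
  181 183 184 184 184 184 184 185 183 184 182 180]
 [118 123 132 141 146 150 153 156 159 162 166 168 170 173 174 175 177 179
  181 183 184 184 184 184 184 184 183 182 182 181]
 [118 123 130 139 146 150 153 156 160 163 166 169 171 173 174 176 177 180
  182 182 184 183 184 184 184 185 183 182 181 180]
 [117 123 129 136 145 149 153 156 159 163 167 170 171 173 174 176 178 180
  181 182 183 183 184 184 184 183 183 182 181 179]
 [119 124 129 136 142 148 152 155 159 163 166 169 171 173 174 176 178 180
  181 182 183 183 184 184 183 183 182 181 180 178]
 [120 125 130 135 141 147 150 155 158 162 166 169 171 173 174 177 178 180
  182 182 183 183 183 184 183 183 182 181 180 178]
 [120 125 130 136 140 145 150 153 158 162 166 167 171 
[... 1621 characters left out ...]
172 173 175 176 176 178
  178 179 179 180 180 180 178 177 176 175 173 171]
 [141 144 148 152 155 157 160 164 165 167 168 170 171 173 175 176 177 177
  178 178 179 179 180 178 177 177 175 174 172 170]
 [141 144 148 152 156 158 161 163 165 166 169 170 171 173 175 175 176 177
  178 178 179 179 178 178 178 176 175 173 172 170]
 [141 144 148 151 155 158 161 163 165 167 169 170 171 173 174 175 177 177
  178 179 180 180 180 178 177 175 174 173 171 169]
 [141 146 148 152 155 158 162 164 165 167 168 170 171 173 174 175 176 177
  178 179 179 180 180 179 176 175 173 173 171 168]
 [142 145 149 152 155 159 162 164 166 168 169 171 172 174 175 176 177 177
  178 179 179 179 178 178 177 175 173 172 170 168]]
```

```bash
python3 - <<'E'
from h import *
import pickle
T,S=pickle.load(open("14.pkl","rb"))
g=cv2.cvtColor(S["pixels"],cv2.COLOR_RGB2GRAY)
for v in range(136,194,2): print(v,"".join("#" if x<70 else "+" if x<120 else "-" if x<175 else "." for x in g[v,318:382]))
c=np.array([400,-318.]);f=np.array([-.0645,.998]);a=np.array([.998,.0645])
for z in(120,126,132): print(z,"near-bottom corners",[proj(S,[*(c+40*f+k*25*a),z]).round(1) for k in(-1,1)],"bar ends",[proj(S,[*(c+79*f+k*21*a),z+22]).round(1) for k in(-1,1)])
E
```

```text
136 ---------+++++-----+###+------------+###+-----------------------
138 --+++++++++++++++++-+###+-+++++++-++###+------------------------
140 ---+##+++++++++##++--###+-++-++++-++###+------------------------
142 ---+##+++++++++##++--+##+--+--+-+--+##+-------------------------
144 ---++#+++++++++##+---+##++++++++++++##+-------------------------
146 ----+++++++++++#++---+################+-------------------------
148 ----++++++++++##++----++############++--------------------------
150 ----++#++++++++#+-------++##########++--------------------------
152 -----+#+++++++##+-------+++++++++++++---------------------------
154 -----++++++------.......-------------------------.--------------
156 --------..-+--------------------------------+----.--------------
158 ---------.-------------------------------------++---------------
160 ---------.-------------------------------------++-.-------------
162 ------------------------------------------------+---------------
164 ----------.......................................--..-----------
166 ----------.......................................--.---------
[... 581 characters left out ...]
-------------------------------------------
186 ----------++-----------------------------------------+----------
188 -----------+----------------------------+------++---------------
190 ----------------------------------------------------------------
192 ----------------------------------------------------------------
120 near-bottom corners [array([354.9, 153.7]), array([342.8, 154.1])] bar ends [array([354.9, 153.3]), array([344.5, 153.6])]
126 near-bottom corners [array([355. , 152.4]), array([342.8, 152.8])] bar ends [array([354.9, 152. ]), array([344.5, 152.3])]
132 near-bottom corners [array([355. , 151.1]), array([342.8, 151.5])] bar ends [array([354.9, 150.7]), array([344.5, 151. ])]
```

In the side view the strainer spans u 342–355 with its bottom at v 152.5, matching a bottom height of about 126 mm over the tub as planned. Lowering now.

Call:
{"op": "jog_arm", "data": {"steps": [{"hand":1,"slide":[-0.1,1,0.1],"twist":0},{"hand":1,"slide":[-0.2,3,0.2],"twist":0},{"hand":1,"slide":[-0.2,5,0.2],"twist":0},{"hand":1,"slide":[-0.3,7,0.3],"twist":0},{"hand":1,"slide":[-0.3,9,0.3],"twist":0},{"hand":1,"slide":[-0.3,10.5,0.3],"twist":0},{"hand":1,"slide":[-0.3,11.3,0.3],"twist":0},{"hand":1,"slide":[-0.3,11.3,0.3],"twist":0}]}}

```text
t: 25.3
tcp_pos: [403.5, -314.2, -20.1]
tcp_rot: [-0.483, 0.484, 0.527, -0.504]
wrist_force: [-0.2, -0.9, -2.7]
gripper_width: 49.7
```

Call:
{"op": "jog_arm", "data": {"steps": [{"hand":1,"slide":[0,0.1,0],"twist":0},{"hand":1,"slide":[0,0.2,0],"twist":0},{"hand":1,"slide":[0,0.3,0],"twist":0},{"hand":1,"slide":[0,0.4,0],"twist":0},{"hand":1,"slide":[0,0.4,0],"twist":0},{"hand":1,"slide":[0,0.4,0],"twist":0},{"hand":1,"slide":[0,0.4,0],"twist":0},{"hand":1,"slide":[0,0.4,0],"twist":0}]}}

```text
t: 26.1
tcp_pos: [403.7, -314.2, -24.0]
tcp_rot: [-0.483, 0.484, 0.527, -0.504]
wrist_force: [-1.2, 0.5, -2.1]
gripper_width: 50.0
```

```bash
python3 - <<'E'
from h import *
import pickle
go([404,-315,-27],3.7)
S=grab("side");g=cv2.cvtColor(S["pixels"],cv2.COLOR_RGB2GRAY)
for v in range(150,192): print(v,"".join("#" if x<70 else "+" if x<120 else "-" if x<175 else "." for x in g[v,318:382]))
c=np.array([401,-316.]);f=np.array([-.0645,.998]);a=np.array([.998,.0645])
for z in(4,8,12): print(z,"near-bottom corners",[proj(S,[*(c+40*f+k*25*a),z]).round(1) for k in(-1,1)],"bar ends",[proj(S,[*(c+79*f+k*21*a),z+22]).round(1) for k in(-1,1)])
E
```

```text
t 26.1 tcp [ 403.7 -314.2  -24. ] w 50.0 ydir [ 0.023  0.023 -0.999] jaw [-0.998 -0.064 -0.024] F [-1.2  0.5 -2.1]
slide [-0.09  0.3  -0.02] twist 0.0
150 ----++#####################################++########+----------
151 -----+###############################################+----------
152 -----+#######################################+#######+----------
153 -----+##################+++++++++###########+-+######+----------
154 -----++####++--++#++#+++------++++++#######++-++#####+----------
155 ------++###++---+######+-----------++#######++++####++----------
156 --------++##+++++######++-++-++++++++#######+++++###+-----------
157 ---------+##+++++#######+++++++++++++#######+++++##+------------
158 ---------+##+++++#######+++++++++++++########++++##+------------
159 ---------+##+++++#######+++++++++++++#######+++++##+------------
160 ----------#++---+++####++---------+++####+++++-++#++------------
161 ----------+++---++++####+-++++++++++####++++---+++--------------
162 -----------+-------++###+-++++++++++###+--------++--------------
163 ---------------------###+-++++-++-++##+.........
[... 1624 characters left out ...]
------------------------------------------------
188 -----------+---------------------------+-------++---------------
189 ------------+++-------------------------------------------------
190 ----------------------------------------------------------------
191 ----------------------------------------------------------------
4 near-bottom corners [array([354.2, 178.2]), array([342.5, 178.6])] bar ends [array([354.2, 178.4]), array([344.1, 178.7])]
8 near-bottom corners [array([354.2, 177.4]), array([342.5, 177.8])] bar ends [array([354.2, 177.6]), array([344.1, 177.9])]
12 near-bottom corners [array([354.2, 176.6]), array([342.5, 176.9])] bar ends [array([354.2, 176.8]), array([344.1, 177.1])]
```

Call:
{"op": "jog_arm", "data": {"steps": [{"hand":1,"slide":[0,0.1,0],"twist":0},{"hand":1,"slide":[0,0.2,0],"twist":0},{"hand":1,"slide":[0,0.3,0],"twist":0},{"hand":1,"slide":[0,0.3,0],"twist":0},{"hand":1,"slide":[0,0.3,0],"twist":0},{"hand":1,"slide":[0,0.3,0],"twist":0},{"hand":1,"slide":[0,0.3,0],"twist":0},{"hand":1,"slide":[0,0.3,0],"twist":0}]}}

```text
t: 26.95
tcp_pos: [403.7, -314.1, -26.9]
tcp_rot: [-0.483, 0.484, 0.527, -0.504]
wrist_force: [0.3, 0.1, 2.3]
gripper_width: 50.0
```

Call:
{"op": "jog_arm", "data": {"steps": [{"hand":1,"slide":[0,0.1,0],"twist":0},{"hand":1,"slide":[0,0.2,0],"twist":0},{"hand":1,"slide":[0,0.2,0],"twist":0},{"hand":1,"slide":[0,0.2,0],"twist":0},{"hand":1,"slide":[0,0.2,0],"twist":0},{"hand":1,"slide":[0,0.2,0],"twist":0},{"hand":1,"slide":[0,0.2,0],"twist":0},{"hand":1,"slide":[0,0.2,0],"twist":0}]}}

```text
t: 27.75
tcp_pos: [403.7, -314.1, -27.0]
tcp_rot: [-0.483, 0.484, 0.527, -0.505]
wrist_force: [-3.3, 4.2, 16.1]
gripper_width: 50.0
```

Contact with the tub floor (Fz went from -2.1 to +16 N). I'll ease off, open and rise.

Call:
{"op": "jog_arm", "data": {"steps": [{"hand":1,"slide":[0,-0.15,0],"twist":0},{"hand":-0.6,"slide":[0,-0.15,0],"twist":0},{"hand":-0.6,"slide":[0,-0.15,0],"twist":0},{"hand":-0.6,"slide":[0,-0.15,0],"twist":0},{"hand":-0.6,"slide":[0,-1,0],"twist":0},{"hand":-0.6,"slide":[0,-3.5,0],"twist":0},{"hand":-0.6,"slide":[0,-7.5,0],"twist":0},{"hand":-0.6,"slide":[0,-12,0],"twist":0}]}}

```text
t: 28.55
tcp_pos: [400.0, -316.5, 93.7]
tcp_rot: [-0.484, 0.483, 0.527, -0.505]
wrist_force: [0.3, -0.6, 0.1]
gripper_width: 69.6
```

Call:
{"op": "jog_arm", "data": {"steps": [{"hand":-0.6,"slide":[1,-3,0],"twist":0},{"hand":-0.6,"slide":[4,-6,0],"twist":0},{"hand":-0.6,"slide":[8,-8,0],"twist":0},{"hand":-0.6,"slide":[12,-8,0],"twist":0},{"hand":-0.6,"slide":[16,-8,0],"twist":0},{"hand":-0.6,"slide":[20,-8,0],"twist":0},{"hand":-0.6,"slide":[24,-8,0],"twist":0},{"hand":-0.6,"slide":[27,-8,0],"twist":0}]}}

```text
t: 29.35
tcp_pos: [380.4, -47.3, 180.4]
tcp_rot: [-0.483, 0.483, 0.528, -0.505]
wrist_force: [0.6, 0.0, -0.2]
gripper_width: 69.5
```

```bash
python3 - <<'E'
from h import *
import pickle
go([404,-315,-27],3.7)
T=grab("top","pics/t20.png");S=grab("side","pics/s20.png")
g=cv2.cvtColor(T["pixels"],cv2.COLOR_RGB2GRAY)
for v in range(212,280,2): print(v,"".join("#" if x<90 else "+" if x<130 else "-" if x<175 else "." for x in g[v,380:462]))
m=np.zeros_like(g);m[222:266,391:448]=(g[222:266,391:448]<130)*255
c=max(cv2.findContours(m,cv2.RETR_EXTERNAL,cv2.CHAIN_APPROX_NONE)[0],key=cv2.contourArea)
r=cv2.minAreaRect(c);print(r)
B=np.array([onplane(T,*q,35)[:2] for q in cv2.boxPoints(r)]);print(B.round(1),B.mean(0))
T0=pickle.load(open("top0.pkl","rb"));d=np.abs(T["pixels"].astype(int)-T0["pixels"].astype(int)).max(2)
for n,(u0,u1,v0,v1) in dict(cupA=(245,300,85,130),cupB=(470,530,190,235),bottle=(125,175,175,205),picker=(190,315,212,252)).items(): print(n,(d[v0:v1,u0:u1]>25).sum(),d[v0:v1,u0:u1].max())
E
```

```text
t 29.35 tcp [380.4 -47.3 180.4] w 69.5 ydir [ 0.022  0.024 -0.999] jaw [-0.998 -0.066 -0.023] F [ 0.6  0.  -0.2]
slide [-27.33  20.14  -0.11] twist 0.1
212 ---------+++-------+++-++++-----------++++----------++++--------------------+++++-
214 --+---++++-----------------------------------------------.---.......---------+++--
216 ++--------------------...............................................+++++---++---
218 ++--.................................................................-++++--------
220 +++-.................................................................-++++----++--
222 +++-.................................................................-++++----++++
224 +++-.................................................................-++++---+++++
226 +++-.................................................................-++++--------
228 +++-..................................................................++++--------
230 +++-..................................................................-++++-------
232 +++-..................................................................-+#+
[... 1551 characters left out ...]
.............-+#++-----
270 +++#++..............................................................----+++++-----
272 +++##+.........................-------------------+++++---------------------------
274 +++##+----------------------------------------------------------------------------
276 ++++++-------------------------------------------------------+++++--+------++++++-
278 ++++++----------+---+++++++++++++++++++++--+----+-----+++---+++++-----------+--++-
((417.1984558105469, 242.57229614257812), (15.698015213012695, 38.16337585449219), 86.8201675415039)
[[ 422.2 -237.1]
 [ 429.8 -354.1]
 [ 382.3 -356.5]
 [ 375.  -239.8]] [ 402.34848904 -296.87230357]
cupA 0 2
cupB 0 3
bottle 0 3
picker 31 40
```

```bash
python3 - <<'E'
from h import *
import pickle
for n,b in(("top",(190,245,215,250)),("side",(325,365,225,285))):
    D0=pickle.load(open(n+"0.pkl","rb"));D=grab(n)
    for d in(D0,D):
        hsv=cv2.cvtColor(d["pixels"],cv2.COLOR_RGB2HSV);m=cv2.inRange(hsv,(3,90,40),(18,255,255))[b[2]:b[3],b[0]:b[1]]
        c=max(cv2.findContours(m,cv2.RETR_EXTERNAL,cv2.CHAIN_APPROX_NONE)[0],key=cv2.contourArea)
        ys,xs=np.where(m);print(n,len(xs),xs.mean()+b[0],ys.mean()+b[2],cv2.minAreaRect(c))
        g=cv2.cvtColor(d["pixels"],cv2.COLOR_RGB2GRAY)
        if n=="top": print(g[238:252,295],g[240:254,308])
print(robot.get_obs()["wrist_force"],robot.get_obs()["t"])
E
```

```text
top 251 215.0199203187251 228.08366533864543 ((25.41887664794922, 13.007020950317383), (39.932098388671875, 7.228065490722656), 9.090276718139648)
[129 130 129 129 138 147 141 130 128 129 129 129 130 130] [130 130 131 131 140 148 148 140 132 129 130 129 130 131]
top 252 215.28174603174602 227.69444444444446 ((25.658388137817383, 12.430872917175293), (39.89787292480469, 8.206725120544434), 8.426968574523926)
[130 130 129 130 139 148 143 131 128 129 129 129 130 130] [130 130 131 132 137 144 149 143 131 128 130 129 130 131]
side 215 337.3953488372093 256.1767441860465 ((12.33962631225586, 31.311317443847656), (7.1427483558654785, 31.180845260620117), 15.945395469665527)
side 219 336.8812785388128 256.3926940639269 ((11.72641658782959, 31.20754623413086), (7.554830074310303, 31.04348373413086), 15.945395469665527)
[0.4838318  0.46138934 0.3998751 ] 29.55
```

```bash
python3 -c "
from cell import job
print(job.finish_job())"
```

```text
the job is handed in; nothing more can be done
None
```

I took the picker off its rack and hooked the strainer's pull loop. I drew the strainer fully out of the mouth onto the bench, laid the picker back in both cradles, and set the strainer upright on the tub floor. The job was handed in at about t = 29.6 s; `finish_job` gives no verdict.

**Last checks**
- **Strainer:** by the top view its block centre is at about (403, -316) and the tub centre at about (399, -305), so it is well within the limits. Its ribbed top faces up. I felt the tub floor at +16 N before letting go.
- **Picker:** it lies about 1 mm from its first position in both views, and the rod lines match.
- **Cups and bottle:** there was no change in the top picture.
- **Arm:** it is clear of everything, with about 0.5 N on each wrist axis.

**What failed or disagreed**
- **TCP height:** the reported height reads about 33–40 mm too low. I saw this in the side view, and the fingers shut to 0.2 mm over a handle they should have held. I offset my heights for it and placed the strainer by feel.
- **Two empty grasps:** on the first try I lifted before the fingers had closed. The second closed above the handle because of that height error. Neither visibly moved the picker.
- **Tool tilt:** the reported tilt crept up to about 0.03 rad during the run.

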